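# Clamp a hexagonal chair hub mortise-up in a lever clamp

### The job

Roll the hexagonal wooden hub until the face with the mortise (rectangular pocket) is on top, set it on the middle of the lever clamp's bed, end to end between the open jaws, and let go. Then squeeze the release button in the lever's grip and, keeping it squeezed, swing the lever fully down so that the jaws hold the hub; let go so that it locks. Do not push aside or knock over the tin, glue bottle or offcut.

Things in the scene. Friction and masses are not known exactly. Their poses are not given: they have to be found in the camera images.
- hub: Loose plain wood hexagonal prism, 60 mm long, 52 mm across flats, 30 mm faces, 0.1-0.2 kg. Origin at its centre; x along its length, z out of the mortised face (pocket 40 x 16 mm, 4 deep). It starts on a plain face at any yaw, the mortised face slanting down at one side: z 120 deg from up, two faces from the top. Gripped by its two ends it can be rolled about x a face (60 deg) at a time.
- clamp: Bench clamp, fixed; place and yaw vary. Origin on the bench under the bed's centre; z up, x away from the robot at yaw 0. Base plate 12 mm thick, x -60 to 120, y -210 to 90 mm. Jaws close along y. The lever swings in the plane y = -150 mm and points to -x, over the front edge. Hinge cheeks and toothed plate: x -5 to 115, y -191 to -115 mm, up to 160 mm high.
- bed (a point): Centre of the bed's top surface: 55 mm from the fixed stop and 70 mm from the moving jaw's face with the lever fully up (up to 16 mm less if the lever starts partly down). Set the hub here, its length along the clamp's y; its centre is then 26 mm above this point.
- stop_face (a point): Middle of the fixed stop's flat inner face, 55 mm from the bed's centre towards the clamp's +y. The stop is 75 mm wide and rises 26 mm above the bed. The moving jaw slides the hub against it.
- jaw_pad: Moving jaw's sprung steel face plate, 58 mm wide, top 33 mm above the bed, 1 N/mm spring. Origin in the plane of its front face (towards the hub), at the bed's height. 70 mm from the bed's centre (clamp's -y) with the lever fully up; moves 80 mm per rad of lever towards +y.
- lever_hinge (a point): The lever's hinge axis (parallel to the clamp's y), 75 mm above the bench, in the lever's middle plane.
- lever_grip (a point): Centre of the lever's grip at the button, 178 mm from the hinge, in the lever's middle plane. The black grip runs from 140 to 208 mm from the hinge, 24 mm wide (clamp's y), 28 mm thick. With the button it is 34 mm wide, 25 mm when squeezed: pinch both sides, along the clamp's y.
- button_face (a point): Centre of the release button's outer face, on the side of the grip that looks to the clamp's -y. Steel bar 46 mm long along the lever, 18 mm high, 10 mm proud of the grip. It is pressed towards the clamp's +y.
- lever (a joint): Lever angle, rad: 0 fully up (0.87 rad above level, pointing up and to the clamp's -x), grows downwards, stop at 0.94. Starts at 0 to 0.2, stays where left (stiff; 5 to 12 N at the grip). Teeth stop it at about 0.32, again lower down, unless the button is in. Past 0.88 it is below the last tooth: let go there, the button springs out and locks it down.
- release (a joint): Button travel, m: 0 out, 0.009 fully in, spring 4 to 8 N. The lever passes the teeth only while this is above about 0.005.
- tin: Bystander: closed round tin, 76 mm across, 100 mm high, upright. Origin: centre of its underside.
- glue: Bystander: white glue bottle, 60 mm across, 150 mm high, upright. Origin: centre of its underside.
- offcut: Bystander: square wood offcut 40 x 120 x 40 mm lying flat, length along its y. Origin: centre of its underside.
Not all that is in view belongs to the job. Leave any turquoise look-alike of the hub alone.

How it is judged (in metres and radians):
On the way, in this order (a step that is already met when the one before it is completed fails the run):
1. the hub stands on the bed between the open jaws, mortise up, let go, the lever not yet swung past its first tooth (angle between hub's own z axis and vertical below 0.15 rad and z of hub in the frame of bed between 0.022 and 0.03 m and x of hub in the frame of bed between -0.02 and 0.02 m and y of hub in the frame of bed between -0.03 and 0.03 m and value of joint lever below 0.37 rad and contact force between the fingers and hub below 0.1 N), for 0.2 s.
2. the lever is swung down past its teeth with the release button squeezed in (value of joint release above 0.0045 m and value of joint lever above 0.45 rad), for 0.05 s.
At the end, for the whole second after the job is handed in: Lever down (over 0.85 rad), button out (under 3 mm). Hub at rest on the bed, mortise up within 0.12 rad, along the clamp's y within 0.15 rad, within 20 mm of the bed's middle line, centre 25 +- 7 mm from the bed's centre towards the stop, 26 +- 4 mm above it, jaw pressing over 2 N (value of joint lever above 0.85 rad and value of joint release below 0.003 m and angle between hub's own z axis and vertical below 0.12 rad and angle between the x axis of hub and the y axis of clamp, either way round below 0.15 rad and x of hub in the frame of bed between -0.02 and 0.02 m and y of hub in the frame of bed between 0.018 and 0.032 m and z of hub in the frame of bed between 0.022 and 0.03 m and contact force between jaw_pad and hub above 2 N and linear speed of hub below 0.02 m/s); the robot touches nothing.
It fails at once if a bystander (tin, glue bottle or offcut) is pushed more than 40 mm or knocked over (distance of any of tin, glue, offcut from where it was at the start of the episode above 0.04 m or angle between any of tin, glue, offcut's own z axis and vertical above 0.5 rad).
It also fails if it takes over 66 s, if anything falls off the work surface, if the arm or the gripper's body presses on something with over 40 N, if the wrist force passes 120 N, or if a joint passes its speed limit or range.

### The arm

A 7-joint arm with a two-finger parallel gripper is mounted at the origin on the work surface. World frame = base frame: x ahead of the robot, y to its left, z up, the work surface at z = 0. Lengths are in m, angles in degrees, forces in N, time in s.
With the tool pointing down it reaches from about 0.425 to 0.875 m from the base axis. Payload 4.7 kg.
Tool frame: the origin (TCP) lies on the centre line of the jaws, within the pads' length; the fingertips stand 11 mm ahead of it and the grasp point (between the pads) lies 8 mm behind it; z points along the fingers, y is the direction in which the jaws open and shut (so a half turn about z gives the same grasp; the last joint's range is limited). The gripper opens to 87 mm and grips with 3 to 60 N. Pads are 19 mm wide; open, the fingers measure 117 mm over their backs; the gripper's body (75 mm by 190 mm) begins 51 mm behind the grasp point.
Start: joints at [-70.353, 18.392, -4.016, 83.108, 1.295, 78.541, -3.26], TCP at [0.21, 0.615, 0.234] pointing down, gripper open.
Joint ranges: [-163.93, 163.93], [-17.29, 119.83], [-79.2, 71.16], [3.27, 140.29], [-89.18, 269.18], [5.43, 117.66], [-154.24, 154.24]. Speed limits (degrees/s): [147.25, 147.25, 180, 180, 180, 180, 180].

### API

Orientations are given as [roll, pitch, yaw] about the fixed x, y, z axes, in that order (R = Rz(yaw) Ry(pitch) Rx(roll)).
In Python, from cell import env gives the robot as it stands.
- The arm moves only by the tool servo_tool, never from a script. Its argument "moves" is text: rows parted by semicolons, each of 7 numbers parted by spaces: the shift along the tool's x, y, z as a fraction of full scale, then the turn, a rotation vector about the tool's x, y, z as a fraction of full scale, then the gripper's target within -1 to 1 (shut at 1, half-way at 0, fully open at -1). A call has 1 to 20 rows; each row shifts and turns the pose as measured when the row begins, along the tool's axes as they then stand; what a row does not reach is not made up. Full scale, the value 1, is 1000 mm for a shift and 0.5 rad for a turn. A row lasts 1/12 s, in which the tool goes at most 41.7 mm and 7.16 degrees, less where a joint would pass 70% of its speed; a pose out of reach is approached as far as the arm can. A call with a number of a shift or a turn outside -1 to 1 is refused whole. A call with a gripper value outside its range is refused whole. The fingers move at their own pace and stop on an object; "squeeze" is the grip in N (left out, the last holds). Time passes only in rows, so rows that do not move let the fingers close. It gives the time, the measured TCP pose, the force and the opening at its end, in the units of the state.
- env.get_obs(): the state, without advancing time (a new reading comes with each control period).
- env.read_camera(name): name is "scene" or "top" or "wrist"; returns a dict with "img" (400x640x3 uint8, red, green, blue), "range_z" (400x640 float32, m along the optical axis (not along the pixel's ray), 0 where there is no reading), "mtx" (3x3 intrinsics, pixels), "T" (4x4, takes a point from camera to world coordinates); the wrist camera has in their place "hand_eye" (4x4, takes a point from camera to tool coordinates, whose origin is the TCP and whose axes are the flange's). Camera axes: x right, y up, looking along -z (the intrinsics and any distortion apply to the point x, -y, -z); pixel columns grow to the right and rows downward; lengths in m; the calibration is good to about 2 mm. A picture is of the moment at which its call begins: read the wrist's pose just before it.
- env.sign_off(): hands the job in, once; it reports no verdict.
The state is a dict: "time_s": time; "qpos": joint angles; "joint_velocities": joint speeds; "effort": joint torques, N m; "tool_pos": TCP position; "tool_rot": TCP orientation; "force": force on the tool from outside, world axes, zero at the start; "wrist_torque": the same for the moment, N m; "grip_width": finger opening in m.
Only numpy, scipy, OpenCV 4.12 (cv2) and the standard library are available. Lean on these libraries where they do the work, as an engineer would, in place of code of your own. Each camera call takes 0.05 s, during which the arm holds its last target.

## Working session

There is one attempt and no reset: what is moved stays moved. The work goes in short steps, Python scripts to look and compute and a tool call to move; the robot and the scene stay as the last step left them, time stands still between calls to the robot, and variables do not carry over. Pictures are saved under pics/ and viewed, and the job is handed in when it is done.

Besides the shell and the picture viewer there is one more tool, called after "Request:" by a JSON object that holds its "op" and its "data", one argument or row to a line. servo_tool: Moves the arm, as the interface text tells. Its arguments: {"type":"object","properties":{"moves":{"type":"string"},"squeeze":{"type":"number"}},"required":["moves"]}

```bash
ls; mkdir -p pics; python3 - <<'E'
from cell import env
import cv2,numpy as np
o=env.get_obs()
for k in o: print(k,np.round(o[k],4) if not isinstance(o[k],dict) else o[k])
for n in ["scene","top","wrist"]:
    d=env.read_camera(n)
    cv2.imwrite(f"pics/{n}0.png",d["img"][:,:,::-1])
    np.savez(f"{n}0.npz",**{k:v for k,v in d.items()})
    print(n,d["mtx"].tolist(),np.round(d.get("T",d.get("hand_eye")),4).tolist(),[k for k in d])
E
```

```text
pics
time_s 0.0
qpos [-70.3504  18.4377  -4.016   83.1756   1.2967  78.5401  -3.262 ]
joint_velocities [-0.0831  0.1395  0.0612  0.0407 -0.0214 -0.019  -0.0877]
effort [-8.00000e-04 -4.91284e+01 -4.04400e-01 -3.12530e+01 -6.39000e-02
  4.37000e-02  2.00000e-04]
tool_pos [0.2098 0.6146 0.2325]
tool_rot [-1.798918e+02  7.300000e-03  1.611590e+02]
force [ 0.3863 -0.1019  0.4277]
wrist_torque [ 0.0114 -0.0145  0.0517]
grip_width 0.0869
scene [[377.94376539138074, 0.0, 318.18588849797663], [0.0, 377.94376539138074, 197.64204020373197], [0.0, 0.0, 1.0]] [[0.2224, -0.6321, 0.7423, 1.2341], [0.975, 0.1424, -0.1709, -0.2165], [0.0023, 0.7617, 0.648, 0.746], [0.0, 0.0, 0.0, 1.0]] ['img', 'range_z', 'mtx', 'T']
top [[496.03837436366865, 0.0, 318.13437356789734], [0.0, 496.03837436366865, 201.2689161108546], [0.0, 0.0, 1.0]] [[0.0124, 0.9972, -0.0741, 0.4513], [-0.9999, 0.013, 0.0076, -0.0618], [0.0086, 0.074, 0.9972, 1.4098], [0.0, 0.0, 0.0, 1.0]] ['img', 'range_z', 'mtx', 'T']
wrist [[298.14007054682907, 0.0, 317.7571063067865], [0.0, 298.14007054682907, 199.18025413599173], [0.0, 0.0, 1.0]] [[-0.0011, 0.9662, 0.258, 0.0714], [1.0, 0.0011, 0.0003, -0.0005], [-0.0, 0.258, -0.9662, -0.1505], [0.0, 0.0, 0.0, 1.0]] ['img', 'range_z', 'mtx', 'hand_eye']
```

View pics/scene0.png

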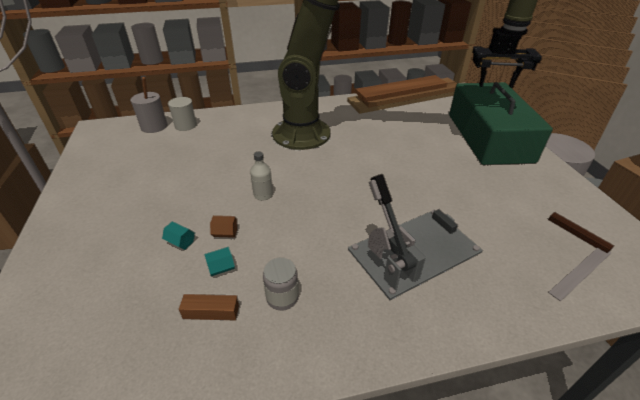

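View pics/top0.png

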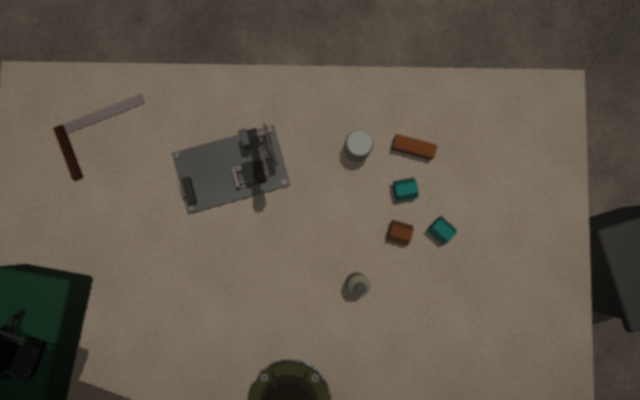

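View pics/wrist0.png

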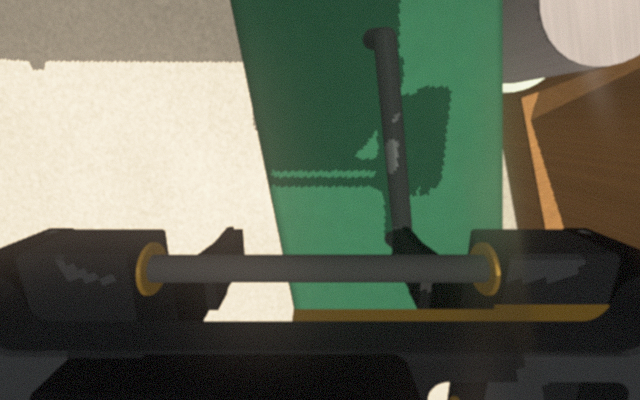

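The scene view shows the brown hub at (224,226), two turquoise decoys, the tin at (281,284), glue at (261,178), offcut at (209,307) and the clamp around (415,250). The top view shows the hub at (400,232) and the clamp plate around (230,170). Next I'll measure them.

```bash
cat > h.py <<'E'
import numpy as np,cv2
from scipy.spatial.transform import Rotation as Ro
def tcpT(o):
    T=np.eye(4);T[:3,:3]=Ro.from_euler('xyz',o["tool_rot"],degrees=True).as_matrix();T[:3,3]=o["tool_pos"];return T
def camT(d,o=None):
    return d["T"] if "T" in d else tcpT(o)@d["hand_eye"]
def cloud(d,T):
    K=d["mtx"];z=d["range_z"];v,u=np.mgrid[:z.shape[0],:z.shape[1]]
    P=np.stack([(u-K[0,2])/K[0,0]*z,-(v-K[1,2])/K[1,1]*z,-z],-1)
    P=P@T[:3,:3].T+T[:3,3];P[z<=0]=np.nan;return P
def ray(d,T,uv,h):
    K=d["mtx"];r=T[:3,:3]@np.array([(uv[0]-K[0,2])/K[0,0],-(uv[1]-K[1,2])/K[1,1],-1]);c=T[:3,3]
    return c+r*(h-c[2])/r[2]
def proj(d,T,p):
    q=T[:3,:3].T@(np.array(p)-T[:3,3]);K=d["mtx"];return np.array([K[0,2]+K[0,0]*q[0]/-q[2],K[1,2]-K[1,1]*q[1]/-q[2]])
E
python3 - <<'E'
from h import *
d=dict(np.load("top0.npz"));P=cloud(d,d["T"]);img=d["img"]
for n,uv in dict(hub=(400,230),tin=(358,144),glue=(358,284),off=(414,146),dec1=(405,189),dec2=(442,230)).items(): print(n,P[uv[1],uv[0]].round(3))
c=cv2.resize(img[110:250,160:460],None,fx=2.6,fy=2.6,interpolation=cv2.INTER_CUBIC)
cv2.imwrite("pics/topz.png",c[:,:,::-1])
d=dict(np.load("scene0.npz"));img=d["img"]
c=cv2.resize(img[165:300,340:490],None,fx=4.4,fy=4.4,interpolation=cv2.INTER_CUBIC)
cv2.imwrite("pics/scz.png",c[:,:,::-1])
c=cv2.resize(img[200:280,150:250],None,fx=6,fy=6,interpolation=cv2.INTER_CUBIC)
cv2.imwrite("pics/scz2.png",c[:,:,::-1])
E
```

```text
hub [ 0.476 -0.297  0.051]
tin [ 0.703 -0.176  0.103]
glue [ 0.338 -0.174  0.153]
off [ 0.711 -0.338  0.044]
dec1 [ 0.589 -0.311  0.052]
dec2 [ 0.478 -0.413  0.049]
```

View pics/topz.png

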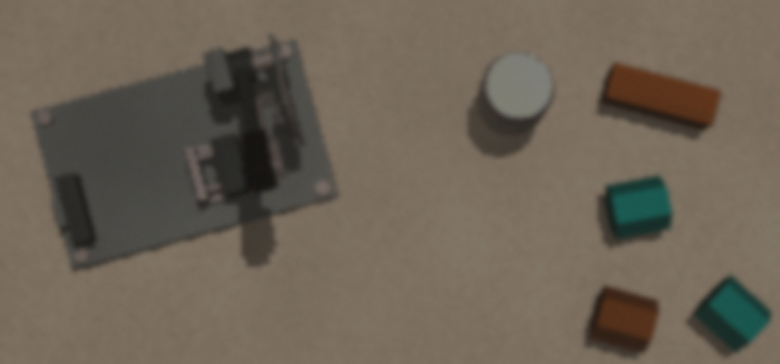

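View pics/scz.png

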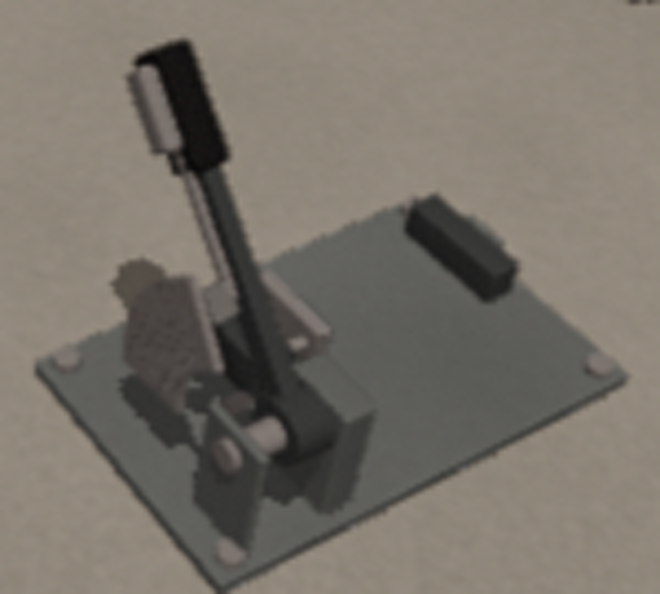

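View pics/scz2.png

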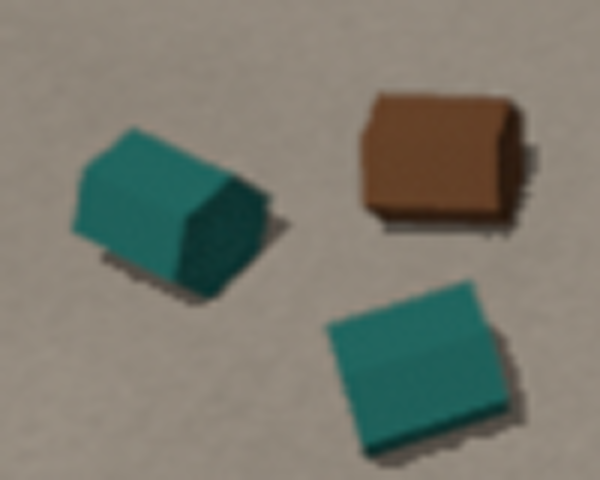

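```bash
python3 - <<'E'
from h import *
d=dict(np.load("top0.npz"));T=d["T"];P=cloud(d,T);img=d["img"]
# plate corners from zoomed picture
for uv in [(32,112),(294,41),(337,194),(73,269)]:
    u=(160+uv[0]/2.6-.3,110+uv[1]/2.6-.3); print(u,ray(d,T,u,0.012).round(4))
hsv=cv2.cvtColor(img,cv2.COLOR_RGB2HSV)
Z=P[...,2]
m=((Z>0.006)&(Z<0.02)&(P[...,0]>.4)&(P[...,1]>-.05)&(P[...,1]<.5)).astype(np.uint8)
g=((hsv[...,1]<60)&(hsv[...,2]<105)).astype(np.uint8); 
for n,mm in (("z",m),):
    mm=cv2.morphologyEx(mm,cv2.MORPH_OPEN,np.ones((3,3)))
    mm[:100]=0;
    c=max(cv2.findContours(mm,0,2)[0],key=cv2.contourArea)
    r=cv2.minAreaRect(c);b=cv2.boxPoints(r);print(n,r);W=np.array([ray(d,T,x,.012)[:2] for x in b]);print(W.round(4),np.linalg.norm(np.diff(W,axis=0),axis=1))
# hub
m=((hsv[...,0]<15)&(hsv[...,1]>110)).astype(np.uint8);m[:210]=0;m[250:]=0;m[:,:380]=0;m[:,420:]=0
c=max(cv2.findContours(m,0,2)[0],key=cv2.contourArea);r=cv2.minAreaRect(c);b=cv2.boxPoints(r);print(r)
print(np.array([ray(d,T,x,.04) for x in b]).round(4))
# depth of hub rows
print(Z[218:248:2,386:416:3].round(3))
print("bed zone");print(Z[140:210:5,175:290:6].round(3))
E
```

```text
(172.0076923076923, 152.77692307692305) [0.6878 0.3441 0.012 ]
(272.7769230769231, 125.46923076923078) [0.7706 0.0598 0.012 ]
(289.31538461538463, 184.3153846153846) [0.6023 0.0097 0.012 ]
(187.77692307692305, 213.16153846153844) [0.5169 0.294  0.012 ]
z ((230.7615203857422, 169.29229736328125), (63.23588180541992, 106.21172332763672), 74.74488067626953)
[[0.6879 0.3464]
 [0.7725 0.0572]
 [0.598  0.0068]
 [0.5152 0.2937]] [0.30128962 0.18161629 0.29863539]
((400.0283203125, 232.6509552001953), (22.939210891723633, 20.192001342773438), 15.945395469665527)
[[ 0.4507 -0.2613  0.04  ]
 [ 0.5044 -0.2765  0.04  ]
 [ 0.4878 -0.3376  0.04  ]
 [ 0.4342 -0.3221  0.04  ]]
[[ 0.006 -0.005  0.004 -0.002 -0.006 -0.    -0.003 -0.     0.006 -0.003]
 [-0.001  0.001  0.024 -0.004  0.     0.    -0.004 -0.002 -0.001 -0.   ]
 [-0.001 -0.005  0.034  0.037  0.029  0.027  0.003  0.004 -0.003  0.   ]
 [-0.001 -0.     0.044  0.045  0.03   0.037  0.037  0.022  0.003 -0.   ]
 [-0.002 -0.003  0.05   0.053  0.055  0.048  0.042  0.041  0.039  0.031]
 [ 0.001  0.005  0.053  0.054  0.053  0.049  0.052  0.048  0.045 
[... 2005 characters left out ...]
.012  0.019  0.015  0.017  0.014  0.014  0.017
   0.012  0.02   0.035  0.015  0.009  0.01   0.012  0.012  0.008  0.015]
 [-0.001  0.035  0.033  0.023  0.007  0.017  0.009  0.013  0.008  0.012
   0.009  0.016  0.013  0.011  0.014  0.009  0.014  0.003 -0.004 -0.002]
 [-0.003 -0.002  0.038  0.039  0.014  0.015  0.012  0.013  0.01   0.012
   0.015  0.016  0.008  0.008 -0.002 -0.005 -0.005 -0.002  0.004 -0.001]
 [ 0.    -0.003  0.038  0.04   0.016  0.016  0.011  0.013  0.01   0.013
   0.009  0.001 -0.005  0.003  0.002 -0.001 -0.004  0.004 -0.005  0.   ]
 [ 0.    -0.003  0.01   0.009  0.009  0.012  0.01   0.017 -0.    -0.003
   0.004  0.002  0.002  0.001  0.001 -0.002  0.001  0.009  0.001 -0.002]]
```

```bash
cat >> h.py <<'E'
def goto(p,rot=None,R=None):
    """tool-frame delta to target, in move units"""
    from cell import env
    o=env.get_obs();T=tcpT(o);
    if R is None: R=Ro.from_euler('xyz',rot,degrees=True).as_matrix() if rot is not None else T[:3,:3]
    dp=T[:3,:3].T@(np.array(p)-T[:3,3]);w=Ro.from_matrix(T[:3,:3].T@R).as_rotvec()
    n=max(np.linalg.norm(dp)/.04,np.degrees(np.linalg.norm(w))/7)
    print("t",round(o["time_s"],2),"dp",dp.round(4),"w(units)",(w/.5).round(3),"rows>=",round(n,1),"q",np.round(o["qpos"],1),"F",np.round(o["force"],1),"g",round(float(o["grip_width"]),4))
E
python3 - <<'E'
from h import *
d=dict(np.load("top0.npz"));T=d["T"];P=cloud(d,T)
# toolbox tall points near
m=(P[...,1]>.35)&(P[...,2]>.1)&(P[...,2]<.3);print(P[m][:,2].max(),P[m].mean(0))
d=dict(np.load("scene0.npz"));T=d["T"];P2=cloud(d,T)
for uv in [(383,188),(378,190),(500,60)]: print(P2[uv[1],uv[0]])
y=np.radians(16.3);C=np.array([.598,.2255,0]);X=np.array([np.cos(y),np.sin(y),0]);Y=np.array([-np.sin(y),np.cos(y),0])
# lever points in clamp frame from both clouds
for PP in (P,P2):
    q=(PP-C).reshape(-1,3);c=np.c_[q@X,q@Y,q[:,2]]
    s=(abs(c[:,1]+150)<20)&(c[:,2]>.09)&(abs(c[:,0])<.3);  s=(abs(c[:,1]+.150)<.025)&(c[:,2]>.165)&(abs(c[:,0])<.3)
    k=c[s];print(len(k),k[:,1].min(),k[:,1].max());k=k[np.argsort(k[:,2])];print(k[::max(1,len(k)//15)].round(3))
    A=np.polyfit(k[:,0],k[:,2],1);print(A,np.arctan(A[0]))
E
```

```text
0.2999616754909795 [0.22492687 0.63458638 0.14056791]
[0.62245058 0.07363233 0.21257771]
[0.62408098 0.06145184 0.21025957]
[-0.7694829   1.384759   -0.10925456]
331 -0.17251899954174468 -0.13833125174859634
[[ 0.019 -0.152  0.165]
 [-0.007 -0.162  0.18 ]
 [-0.004 -0.16   0.195]
 [-0.01  -0.161  0.199]
 [-0.014 -0.153  0.205]
 [-0.015 -0.146  0.209]
 [-0.019 -0.16   0.213]
 [-0.021 -0.155  0.217]
 [-0.049 -0.163  0.219]
 [-0.046 -0.169  0.221]
 [-0.056 -0.151  0.223]
 [-0.034 -0.16   0.226]
 [-0.054 -0.15   0.227]
 [-0.044 -0.16   0.23 ]
 [-0.043 -0.153  0.233]
 [-0.042 -0.157  0.24 ]]
[-0.72891135  0.19251999] -0.6298671969544769
576 -0.1740676085729638 -0.1385249726273
[[ 0.021 -0.154  0.166]
 [ 0.008 -0.162  0.172]
 [ 0.    -0.156  0.178]
 [ 0.005 -0.15   0.185]
 [ 0.002 -0.152  0.192]
 [-0.02  -0.172  0.197]
 [-0.01  -0.164  0.2  ]
 [-0.016 -0.17   0.204]
 [-0.02  -0.163  0.207]
 [-0.014 -0.161  0.211]
 [-0.02  -0.147  0.215]
 [-0.03  -0.165  0.218]
 [-0.025 -0.158  0.222]
 [-0.029 -0.152  0.225]
 [-0.033 -0.142  0.23 ]
 [-0.036 -0.154  0.236]]
[-0.98996935  0.18875004] -0.7803576013356787
```

Request:
{"op": "servo_tool", "data": {
  "moves": "0 0 -0.04 0 0 0 -1;0 0 -0.04 0 0 0 -1;0 0 -0.04 0 0 0 -1"
}}

```text
time_s: 0.4
tool_pos: [0.2084, 0.6096, 0.3417]
tool_rot: [-178.4, 0.1, 161.2]
force: [1.0, 1.6, 0.0]
grip_width: 0.0871
```

Request:
{"op": "servo_tool", "data": {
  "moves": "-0.0314 -0.0238 0 0 0 0 -1;-0.0314 -0.0238 0 0 0 0 -1;-0.0314 -0.0238 0 0 0 0 -1;-0.0314 -0.0238 0 0 0 0 -1;-0.0314 -0.0238 0 0 0 0 -1;-0.0314 -0.0238 0 0 0 0 -1;-0.0314 -0.0238 0 0 0 0 -1;-0.0314 -0.0238 0 0 0 0 -1;-0.0314 -0.0238 0 0 0 0 -1;-0.0314 -0.0238 0 0 0 0 -1;-0.0314 -0.0238 0 0 0 0 -1"
}}

```text
time_s: 1.32
tool_pos: [0.4551, 0.25, 0.3525]
tool_rot: [-179.6, -0.3, 162.5]
force: [0.8, 1.2, 0.5]
grip_width: 0.0872
```

```bash
python3 - <<'E'
from h import *
goto([.48,0,.33],[180,0,90])
E
```

```text
t 1.32 dp [-0.0992 -0.2308  0.0236] w(units) [-1.90e-02 -2.00e-03  2.53e+00] rows>= 10.4 q [-45.5   0.6  13.9  90.2  -0.2  89.7  41. ] F [0.8 1.2 0.5] g 0.0872
```

Request:
{"op": "servo_tool", "data": {
  "moves": "0 0 0 0 0 0.25 -1;0 0 0 0 0 0.25 -1;0 0 0 0 0 0.25 -1;0 0 0 0 0 0.25 -1;0 0 0 0 0 0.25 -1;0 0 0 0 0 0.25 -1;0 0 0 0 0 0.25 -1;0 0 0 0 0 0.25 -1;0 0 0 0 0 0.25 -1;0 0 0 0 0 0.25 -1;0 0 0 0 0 0.25 -1;0 0 0 0 0 0.25 -1;0 0 0 0 0 0.25 -1;0 0 0 0 0 0.25 -1"
}}

```text
time_s: 2.48
tool_pos: [0.4611, 0.2331, 0.3491]
tool_rot: [-179.8, 0.9, 61.9]
force: [-0.7, 0.7, -0.0]
grip_width: 0.087
```

```bash
python3 - <<'E'
from h import *
goto([.42,-.29,.32],[180,0,0])
E
```

```text
t 2.48 dp [-0.4801  0.2106  0.0356] w(units) [0.009 0.032 2.159] rows>= 13.1 q [-45.    0.6  15.3  90.7   0.1  89.7 -57.9] F [-0.7  0.7 -0. ] g 0.087
```

```bash
python3 - <<'E'
from h import *
d=dict(np.load("scene0.npz"));img=d["img"]
c=cv2.resize(img[208:248,200:248],None,fx=14,fy=14,interpolation=cv2.INTER_NEAREST)
cv2.imwrite("pics/hubz.png",np.clip(c[:,:,::-1]*2.0,0,255).astype(np.uint8))
print(img[228:242,206:240,0])
E
```

```text
[[145 145 145 136 115 100  99  99  99 100  99 100  99  99 100  99  99  98
  100  99  99  99  98  99  99  99  86  48  44  46  46  62  86 114]
 [145 145 143 136 116 101  99  98 100 100  99  99  99  99  99  99  98  99
   99  99  99  99  99  98 100  98  86  48  45  46  46  63 106 138]
 [144 144 143 136 117 100  98  99  98  99  99  99  99 100  99  99  99  98
   99  99  99  99  99  98  99  99  85  47  45  46  49  71 114 143]
 [145 145 144 137 118 100  99  99 100  99 100  99 100  99  99  99  98  98
   98 100  98  98  99  99  99  98  86  47  44  47  58 100 136 145]
 [145 146 146 138 118 101 100  99 100 100 100 100 100  99 100  99  99  99
   99  99  99 100  99  99  99  99  87  52  42  46  56  87 121 143]
 [147 147 147 140 119  99  98  98  99  99  99  99  99  99  99  99  99 100
   99  99  99  99  99  99  99  99  89  54  41  45  67 107 140 146]
 [147 146 146 142 121  79  68  69  73  78  79  80  80  79  79  80  82  89
   88  88  88  89  88  89  89  92  86  53  40  47  73 116 143 145]
 [145 145 146 147 138 109  74  51  49  53  53  52  52  53  53  53  55  57
   56  57  57  57  57  57  58  58  56  
[... 174 characters left out ...]
 147 146 146 147 148 147 126  83  78  79  79  76  71  70  70  70  71
   71  70  69  67  62  61  61  62  60  62  61  73 113 143 144 143]
 [146 146 145 145 146 148 148 133  95  91  91  90  90  89  89  89  88  88
   87  87  88  89  87  84  82  80  85  83  82 109 138 145 145 145]
 [145 146 145 145 148 147 146 143 138 139 139 140 139 139 138 138 137 136
  136 138 138 139 137 135 124 111 133 124 111 137 143 144 145 145]
 [146 148 146 147 147 145 144 145 145 144 144 145 144 144 144 145 144 144
  143 143 145 146 145 144 143 141 144 141 140 144 143 143 144 143]
 [146 147 146 146 147 146 145 146 145 145 144 144 143 144 144 143 143 144
  143 144 145 146 146 146 146 146 144 143 144 142 141 141 143 142]]
```

View pics/hubz.png

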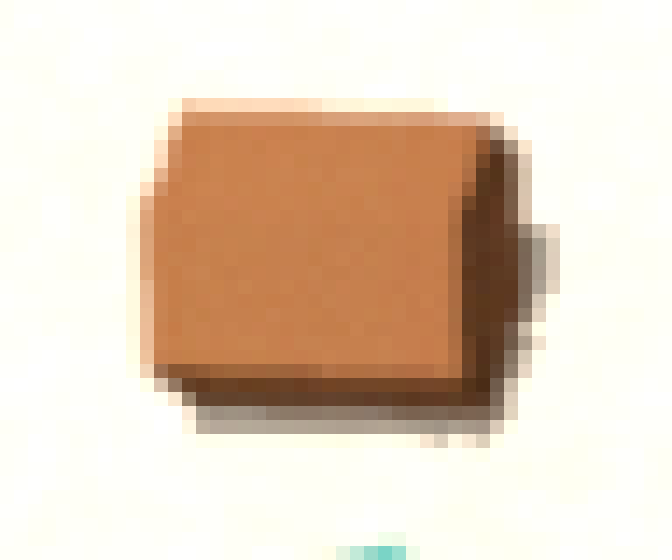

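Request:
{"op": "servo_tool", "data": {
  "moves": "-0.036 0.018 0 0 0 0.17 -1;-0.036 0.018 0 0 0 0.17 -1;-0.036 0.018 0 0 0 0.17 -1;-0.036 0.016 0 0 0 0 -1;-0.036 0.016 0 0 0 0 -1;-0.036 0.012 0 0 0 0 -1;-0.03 0.025 0 0 0 0 -1;-0.03 0.025 0 0 0 0 -1;-0.03 0.025 0 0 0 0 -1;-0.03 0.025 0 0 0 0 -1"
}}

```text
time_s: 3.32
tool_pos: [0.3901, -0.1569, 0.35]
tool_rot: [-179.8, 1.0, 47.4]
force: [1.2, -0.3, 0.1]
grip_width: 0.0868
```

```bash
python3 - <<'E'
from h import *
from cell import env
print(env.get_obs()["tool_pos"],env.get_obs()["tool_rot"])
goto([.60,-.33,.25],[180,0,-15])
goto([.60,-.33,.25],[180,35,-15])
E
```

```text
[ 0.39005677 -0.15692835  0.34998001] [-179.79963099    0.95914604   47.38817177]
t 3.32 dp [0.0164 0.272  0.0988] w(units) [0.012 0.034 2.178] rows>= 8.9 q [-23.4 -15.8  32.9 102.3   9.2  91.8 -33.9] F [ 1.2 -0.3  0.1] g 0.0868
t 3.32 dp [0.0164 0.272  0.0988] w(units) [ 0.675 -1.063  2.101] rows>= 10.0 q [-23.4 -15.8  32.9 102.3   9.2  91.8 -33.9] F [ 1.2 -0.3  0.1] g 0.0868
```

Request:
{"op": "servo_tool", "data": {
  "moves": "0.002 0.038 0.006 0 0 0 -1;0.002 0.038 0.006 0 0 0 -1;0.002 0.038 0.006 0 0 0 -1;0.002 0.038 0.006 0 0 0 -1;0.002 0.038 0.006 0 0 0 -1;0.002 0.038 0.006 0 0 0 -1;0.002 0.038 0.006 0 0 0 -1;0 0 0 0 0 0.25 -1;0 0 0 0 0 0.25 -1;0 0 0 0 0 0.25 -1;0 0 0 0 0 0.25 -1;0 0 0 0 0 0.25 -1;0 0 0 0 0 0.25 -1;0 0 0 0 0 0.25 -1;0 0 0 0 0 0.25 -1;0 0 0 0 0 0.2 -1"
}}

```text
time_s: 4.65
tool_pos: [0.5985, -0.35, 0.2913]
tool_rot: [179.1, 1.3, -16.6]
force: [0.5, 0.1, -1.0]
grip_width: 0.087
```

```bash
python3 - <<'E'
from h import *
from cell import env
print(env.get_obs()["tool_pos"],env.get_obs()["tool_rot"])
goto([.62,-.33,.25],[180,35,-15])
E
```

```text
[ 0.59848324 -0.34999094  0.29129324] [179.14248191   1.32251416 -16.63276768]
t 4.65 dp [ 0.0158 -0.0259  0.0406] w(units) [ 0.011 -1.175 -0.064] rows>= 4.8 q [ -9.7  33.7  60.7  71.3 -27.6  91.3 -60.6] F [ 0.5  0.1 -1. ] g 0.087
```

Request:
{"op": "servo_tool", "data": {
  "moves": "0.004 -0.006 0.01 0 -0.23 0 -1;0.004 -0.006 0.01 0 -0.23 0 -1;0.004 -0.006 0.01 0 -0.23 0 -1;0.004 -0.006 0.01 0 -0.23 0 -1;0 0 0 0 -0.23 0 -1"
}}

```text
time_s: 5.07
tool_pos: [0.5995, -0.3303, 0.2357]
tool_rot: [179.2, 28.3, -17.8]
force: [-0.1, -1.5, -2.2]
grip_width: 0.087
```

```bash
cat >> h.py <<'E'
def snap(name,tag,crop=None,f=1,gain=1):
    from cell import env
    o=env.get_obs();d=env.read_camera(name)
    if name=="wrist": d["T"]=tcpT(o)@d["hand_eye"]
    np.savez(f"{tag}.npz",**d);img=d["img"]
    if crop: img=img[crop[1]:crop[3],crop[0]:crop[2]]
    img=cv2.resize(np.clip(img*float(gain),0,255).astype(np.uint8),None,fx=f,fy=f,interpolation=cv2.INTER_CUBIC)
    cv2.imwrite(f"pics/{tag}.png",img[:,:,::-1]);return d
E
python3 - <<'E'
from h import *
d=snap("wrist","w1",gain=1.5)
goto([.62,-.33,.25],[180,35,-15])
print(proj(d,d["T"],[.469,-.299,.026]))
E
```

```text
t 5.12 dp [ 0.0086 -0.0007 -0.0258] w(units) [-0.041 -0.221 -0.058] rows>= 1.0 q [ 10.6  49.2  32.6  47.5 -15.2 115.8 -71.1] F [ 3.   6.3 -6. ] g 0.0868
[322.57745583 185.86318501]
```

View pics/w1.png

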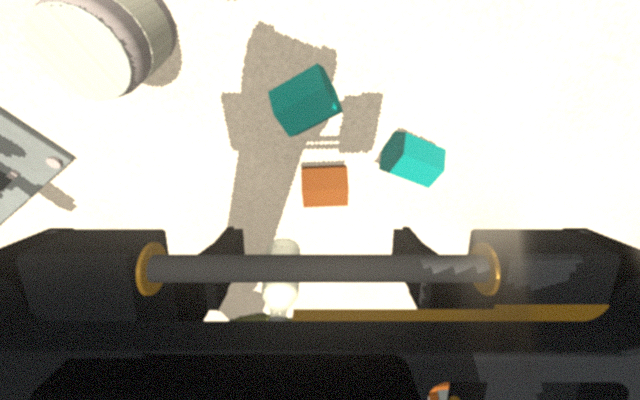

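```bash
python3 - <<'E'
from h import *
d=dict(np.load("w1.npz"));c=d["img"][145:215,285:365]
print(d["img"][158:172,298:352,0][:, ::2])
c=cv2.resize(np.clip(c*2.5,0,255).astype(np.uint8),None,fx=8,fy=8,interpolation=cv2.INTER_NEAREST);cv2.imwrite("pics/w1z.png",c[:,:,::-1])
E
```

```text
[[120 177 210 203 206 216 210 210 209 212 209 206 207 211 205 205 210 207
  210 201 208 212 209 211 211 217 220]
 [117 184 209 205 210 216 216 206 207 209 204 206 205 204 209 205 205 207
  214 205 202 202 197 195 217 220 218]
 [122 188 207 198 205 207 204 200 196 204 196 202 185 186 201 186 197 187
  195 186 174 169 175 175 212 220 213]
 [126 192 192 180 182 186 179 176 163 182 168 180 156 147 167 143 164 147
  169 146 138 142 139 161 216 211 214]
 [138 185 157 147 149 138 141 140 132 145 132 142 125 123 138 126 137 125
  124 121 126 126 122 162 215 218 210]
 [145 177 132 122 120 114 121 116 118 125 118 119 122 115 120 117 121 118
  116 116 124 119 119 164 211 211 211]
 [164 179 120 115 117 117 114 111 118 122 112 116 116 112 111 114 113 109
  105 110 109 104 100 143 194 215 209]
 [185 165 106 115 111 110 106 109 102 107  99  95 101 102  93  95  89  89
   94  89  89  86  84 106 173 213 214]
 [191 171 106  95  91  87  90  87  88  88  84  82  86  83  83  85  88  80
   85  84  86  90  90  94 152 205 211]
 [200 185  98  87  74  89  83  82  81  86  93  96  95  89 100  99 104 108
  109 116 116 109 118 115 143 205 214]
 [203 183 111  98 101 109 105 111 115 114 118 114 120 118 131 124 129 136
  132 135 138 140 136 138 148 203 209]
 [208 182 125 126 132 134 132 132 134 138 138 135 140 140 139 137 139 143
  143 143 143 145 141 142 156 206 205]
 [208 194 141 137 135 137 141 144 137 140 140 139 141 142 147 145 144 139
  143 141 142 143 144 142 155 203 206]
 [209 197 144 140 140 137 140 139 142 141 141 142 137 141 139 146 143 140
  144 143 141 142 142 140 152 197 203]]
```

View pics/w1z.png

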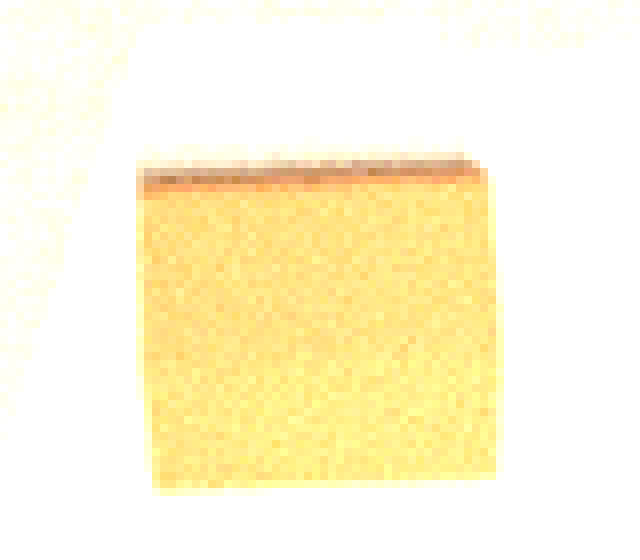

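```bash
python3 - <<'E'
from h import *
d=dict(np.load("w1.npz"));hsv=cv2.cvtColor(d["img"],cv2.COLOR_RGB2HSV);P=cloud(d,d["T"])
m=((hsv[...,0]<18)&(hsv[...,1]>110)&(hsv[...,2]>60)).astype(np.uint8);m[:150]=0;m[220:]=0;m[:,:290]=0;m[:,360:]=0
c=max(cv2.findContours(m,0,2)[0],key=cv2.contourArea);ap=cv2.approxPolyDP(c,3,True)[:,0];print(ap.tolist(),cv2.boundingRect(c),cv2.minAreaRect(c))
for h in(.026,.052):
  print(h,np.array([ray(d,d["T"],x,h) for x in ap])[:,:2].round(4).tolist())
q=P[m>0];print(np.nanpercentile(q,[2,50,98],axis=0).round(4))
t=q[q[:,2]>.047];print(t.mean(0),np.percentile(t,[3,97],axis=0).round(4))
E
```

```text
[[302, 169], [305, 206], [346, 204], [344, 166]] (302, 166, 46, 41) ((324.5, 186.0), (40.0, 45.0), 90.0)
0.026 [[0.505, -0.282], [0.4399, -0.2634], [0.4252, -0.3212], [0.4928, -0.3352]]
0.052 [[0.5237, -0.2894], [0.4641, -0.2724], [0.4506, -0.3253], [0.5126, -0.3381]]
[[ 0.4557 -0.3335  0.0164]
 [ 0.4857 -0.3052  0.0473]
 [ 0.5015 -0.2766  0.053 ]]
[ 0.47361115 -0.3028722   0.05144968] [[ 0.4547 -0.3298  0.0476]
 [ 0.4904 -0.2758  0.053 ]]
```

```bash
python3 - <<'E'
from h import *
goto([.471,-.301,.16],[180,0,-14.5])
E
```

```text
t 5.12 dp [-0.0807  0.0154  0.1256] w(units) [-0.027  1.    -0.086] rows>= 4.1 q [ 10.6  49.2  32.6  47.5 -15.2 115.8 -71.1] F [ 3.   6.3 -6. ] g 0.0868
```

Request:
{"op": "servo_tool", "data": {
  "moves": "-0.02 0.003 0.025 0 0.2 -0.02 -1;-0.02 0.003 0.025 0 0.2 -0.02 -1;-0.02 0.003 0.01 0 0.2 -0.02 -1;-0.02 0.003 0.01 0 0.2 -0.02 -1;-0.02 0.003 0 0 0.2 0 -1;-0.02 0 0 0 0 0 -1;0 0 0 0 0 0 -1"
}}

```text
time_s: 5.7
tool_pos: [0.4684, -0.3008, 0.1858]
tool_rot: [-178.6, 1.8, -14.7]
force: [0.3, -0.3, 1.0]
grip_width: 0.0872
```

```bash
python3 - <<'E'
from h import *
goto([.471,-.301,.018],[180,0,-14.5])
E
```

```text
t 5.7 dp [0.008  0.0037 0.1676] w(units) [-0.049  0.064 -0.009] rows>= 4.2 q [ -3.3  11.8  38.6  99.7  -8.4  73.4 -67.4] F [ 0.3 -0.3  1. ] g 0.0872
```

Request:
{"op": "servo_tool", "data": {
  "moves": "0.004 0.002 0.03 -0.04 0.05 0 -1;0.002 0.001 0.03 0 0.01 0 -1;0 0 0.03 0 0 0 -1;0 0 0.03 0 0 0 -1;0 0 0.03 0 0 0 -1;0 0 0.01 0 0 0 -1;0 0 0 0 0 0 -1"
}}

```text
time_s: 6.28
tool_pos: [0.4776, -0.31, 0.028]
tool_rot: [-179.5, -1.3, -15.6]
force: [-0.4, 0.7, 0.5]
grip_width: 0.0873
```

```bash
python3 - <<'E'
from h import *
goto([.471,-.301,.018],[180,0,-14.5])
E
```

```text
t 6.28 dp [-0.009  -0.0068  0.0099] w(units) [-0.019 -0.045 -0.037] rows>= 0.4 q [  0.5  21.7  35.6 109.  -16.7  53.2 -61.5] F [-0.4  0.7  0.5] g 0.0873
```

Request:
{"op": "servo_tool", "data": {
  "moves": "-0.005 -0.004 0.006 -0.02 -0.04 -0.03 -1;-0.004 -0.003 0.004 0 0 0 -1;0 0 0 0 0 0 1;0 0 0 0 0 0 1;0 0 0 0 0 0 1;0 0 0 0 0 0 1;0 0 0 0 0 0 1;0 0 0 0 0 0 1",
  "squeeze": 30
}}

```text
time_s: 6.95
tool_pos: [0.4757, -0.3032, 0.0245]
tool_rot: [179.8, -0.7, -14.7]
force: [-0.1, 0.1, -2.2]
grip_width: 0.0601
```

```bash
python3 - <<'E'
from h import *
goto([.471,-.301,.018],[180,0,-14.5])
E
```

```text
t 6.95 dp [-0.0052 -0.0009  0.0065] w(units) [ 0.006 -0.025 -0.006] rows>= 0.2 q [ -0.5  21.6  35.5 109.6 -15.6  52.9 -62.2] F [-0.1  0.1 -2.2] g 0.0601
```

Request:
{"op": "servo_tool", "data": {
  "moves": "0 0 -0.03 0 0 0 1;0 0 -0.03 0 0 0 1;0 0 -0.03 0 0 0 1;0 0 -0.03 0 0 0 1;0 0 -0.03 0 0.23 0 1;0.01 0 -0.01 0 0.23 0 1;0.015 0 -0.01 0 0.23 0 1;0.015 0 0 0 0.23 0 1;0.015 0 0 0 0.23 0 1;0.015 0 0 0 0.23 0 1;0 0 0 0 0 0 1"
}}

```text
time_s: 7.87
tool_pos: [0.5315, -0.3183, 0.223]
tool_rot: [179.7, -41.1, -14.7]
force: [-0.7, 1.0, -2.9]
grip_width: 0.0598
```

```bash
python3 - <<'E'
from h import *
from cell import env
print(env.get_obs()["tool_pos"],env.get_obs()["tool_rot"])
goto([.471,-.301,.018],[180,0,-14.5])
d=snap("scene","s1");u,v=proj(d,d["T"],env.get_obs()["tool_pos"]).astype(int);print(u,v)
c=d["img"][v-50:v+50,u-65:u+65];cv2.imwrite("pics/s1.png",np.clip(cv2.resize(c,None,fx=5,fy=5)*1.6,0,255).astype(np.uint8)[:,:,::-1])
E
```

```text
[ 0.53152052 -0.31825354  0.22300992] [179.70116475 -41.08216425 -14.67252585]
t 7.87 dp [-0.1821 -0.002   0.1132] w(units) [ 0.012 -1.434 -0.01 ] rows>= 5.9 q [ -8.2 -13.3  40.5 124.7  -9.1  26.6 -63.5] F [-0.7  1.  -2.9] g 0.0598
203 183
```

View pics/s1.png

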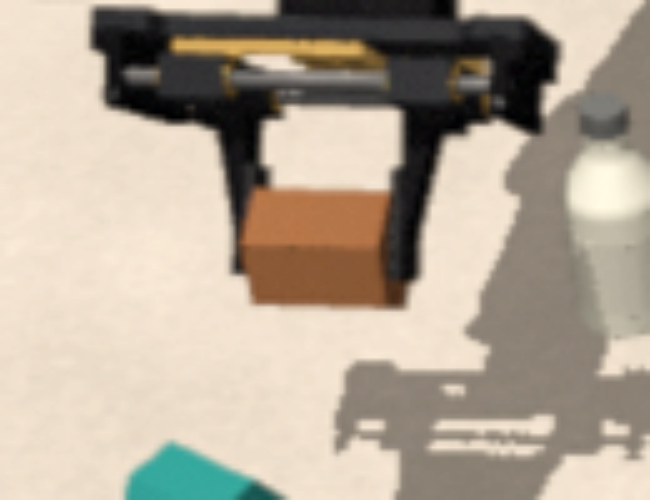

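```bash
python3 - <<'E'
from h import *
goto([.60,-.49,.15],[180,0,-25])
goto([.60,-.49,.20])
E
```

```text
t 7.92 dp [0.0346 0.1485 0.1278] w(units) [-0.119 -1.424  0.343] rows>= 6.0 q [ -8.2 -13.2  40.4 124.5  -9.   26.9 -63.7] F [-0.4  0.9 -2.2] g 0.0598
t 7.92 dp [0.0673 0.1487 0.09  ] w(units) [0. 0. 0.] rows>= 4.7 q [ -8.2 -13.2  40.4 124.5  -9.   26.9 -63.7] F [-0.4  0.9 -2.2] g 0.0598
```

Request:
{"op": "servo_tool", "data": {
  "moves": "0.014 0.03 0.018 0 0 0 1;0.014 0.03 0.018 0 0 0 1;0.014 0.03 0.018 0 0 0 1;0.014 0.03 0.018 0 0 0 1;0.012 0.03 0.018 0 0 0 1;0 0 0 -0.02 -0.24 0.06 1;0 0 0 -0.02 -0.24 0.06 1;0 0 0 -0.02 -0.24 0.06 1;0 0 0 -0.02 -0.24 0.06 1;0 0 0 -0.02 -0.24 0.06 1;0 0 0 -0.02 -0.2 0.06 1;0 0 0 0 0 0 1"
}}

```text
time_s: 8.92
tool_pos: [0.5905, -0.4498, 0.1883]
tool_rot: [-179.8, 2.3, -24.2]
force: [1.2, 2.1, -2.2]
grip_width: 0.0596
```

```bash
python3 - <<'E'
from h import *
goto([.60,-.49,.026],[180,0,-25])
E
```

```text
t 8.92 dp [0.0316 0.0334 0.1611] w(units) [-0.008  0.079  0.027] rows>= 4.2 q [  0.8  45.7  62.5  70.  -38.5  87.9 -56.8] F [ 1.2  2.1 -2.2] g 0.0596
```

Request:
{"op": "servo_tool", "data": {
  "moves": "0.004 0.004 0.03 0 0.07 0.02 1;0.004 0.004 0.03 0 0.01 0 1;0 0 0.03 0 0 0 1;0 0 0.03 0 0 0 1;0 0 0.025 0 0 0 1;0 0 0.005 0 0 0 1;0 0 0 0 0 0 1"
}}

```text
time_s: 9.5
tool_pos: [0.5964, -0.4553, 0.0272]
tool_rot: [-179.9, 0.4, -24.1]
force: [0.6, -0.3, -1.6]
grip_width: 0.0598
```

```bash
python3 - <<'E'
from h import *
goto([.60,-.465,.0255],[180,0,-25])
E
```

```text
t 9.5 dp [0.0072 0.0074 0.0017] w(units) [-0.003  0.015  0.033] rows>= 0.3 q [  1.   52.4  57.4  79.2 -44.3  72.6 -52.7] F [ 0.6 -0.3 -1.6] g 0.0598
```

Request:
{"op": "servo_tool", "data": {
  "moves": "0 0 0.003 0 0 0 1;0 0 0 0 0 0 -1;0 0 0 0 0 0 -1;0 0 0 0 0 0 -1;0 0 0 0 0 0 -1"
}}

```text
time_s: 9.92
tool_pos: [0.5994, -0.457, 0.0321]
tool_rot: [180.0, -0.1, -23.9]
force: [0.1, 0.4, 0.5]
grip_width: 0.0789
```

Request:
{"op": "servo_tool", "data": {
  "moves": "0 0 0 0 0.2 0 -1;0 0 0 0 0.2 0 -1;0 0 0 0 0.2 0 -1;0 0 0 0 0.2 0 -1"
}}

```text
time_s: 10.25
tool_pos: [0.6069, -0.4625, 0.0389]
tool_rot: [179.2, -24.4, -23.3]
force: [0.4, -0.3, -0.2]
grip_width: 0.0868
```

```bash
python3 - <<'E'
from h import *
goto([.597,-.4555,.0245],[180,-45,-24.2])
E
```

```text
t 10.25 dp [-0.0167 -0.0026  0.0081] w(units) [0.008 0.718 0.031] rows>= 2.9 q [ -4.1  37.7  54.8 101.8 -58.1  42.4 -34.8] F [ 0.4 -0.3 -0.2] g 0.0868
```

Request:
{"op": "servo_tool", "data": {
  "moves": "-0.006 -0.001 0.003 0 0.23 0.01 -1;-0.006 -0.001 0.003 0 0.23 0.01 -1;-0.006 0 0.003 0 0.22 0.01 -1;0 0 0 0 0 0 -1"
}}

```text
time_s: 10.58
tool_pos: [0.6006, -0.4567, 0.0179]
tool_rot: [-178.9, -37.1, -24.5]
force: [-1.4, 0.1, -0.6]
grip_width: 0.0868
```

```bash
python3 - <<'E'
from h import *
goto([.596,-.455,.023],[180,-45,-24.2])
d=snap("wrist","w2")
d=snap("scene","s2");u,v=proj(d,d["T"],[.596,-.455,.023]).astype(int);print(u,v)
c=d["img"][v-60:v+40,u-65:u+65];cv2.imwrite("pics/s2.png",np.clip(cv2.resize(c,None,fx=5,fy=5)*1.6,0,255).astype(np.uint8)[:,:,::-1])
E
```

```text
t 10.58 dp [-0.0008  0.0002 -0.007 ] w(units) [-0.034  0.276 -0.01 ] rows>= 1.1 q [ 11.3  28.2  33.9 112.9 -79.5  24.2  -6.9] F [-1.4  0.1 -0.6] g 0.0868
160 273
```

View pics/s2.png

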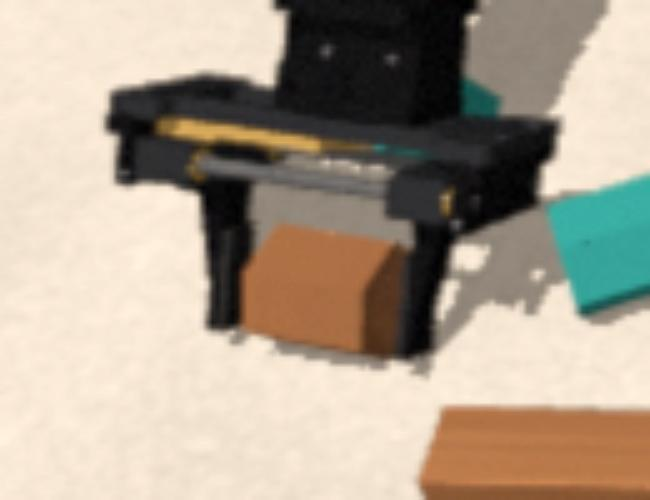

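View pics/w2.png

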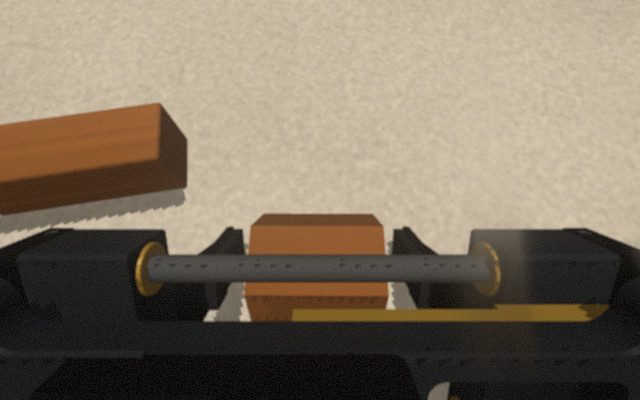

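Request:
{"op": "servo_tool", "data": {
  "moves": "0 0 -0.005 -0.03 0 0 -1;0 0 0 0 0 0 1;0 0 0 0 0 0 1;0 0 0 0 0 0 1;0 0 0 0 0 0 1;0 0 0 0 0 0 1"
}}

```text
time_s: 11.18
tool_pos: [0.6067, -0.4629, 0.0355]
tool_rot: [178.8, -37.8, -23.3]
force: [-0.0, 1.8, 0.6]
grip_width: 0.0617
```

```bash
python3 - <<'E'
from h import *
goto([.596,-.455,.023],[180,-45,-24.2])
E
```

```text
t 11.18 dp [-0.0179 -0.0031  0.0019] w(units) [0.021 0.251 0.025] rows>= 1.0 q [  8.5  27.3  36.3 112.4 -77.1  23.   -9.5] F [-0.   1.8  0.6] g 0.0617
```

Request:
{"op": "servo_tool", "data": {
  "moves": "0 0 0 0 0 0 -1;0 0 0 0 0 0 -1;-0.009 -0.002 0.001 0.02 0 0.02 -1;-0.007 -0.001 0.001 0 0 0 -1;0 0 0 0 0 0 -1"
}}

```text
time_s: 11.6
tool_pos: [0.599, -0.4545, 0.024]
tool_rot: [179.8, -37.8, -23.8]
force: [-0.3, -0.0, -0.7]
grip_width: 0.0841
```

```bash
python3 - <<'E'
from h import *
goto([.596,-.455,.023],[180,-38,-24.2])
d=snap("scene","s2");u,v=proj(d,d["T"],[.596,-.455,.023]).astype(int);print(u,v)
c=d["img"][v-60:v+40,u-65:u+65];cv2.imwrite("pics/s3.png",np.clip(cv2.resize(c,None,fx=5,fy=5)*1.6,0,255).astype(np.uint8)[:,:,::-1])
E
```

```text
t 11.6 dp [-0.0026  0.0017 -0.0008] w(units) [0.    0.006 0.01 ] rows>= 0.1 q [ 10.1  27.1  34.3 114.  -80.7  22.5  -5.5] F [-0.3 -0.  -0.7] g 0.0841
160 273
```

View pics/s3.png

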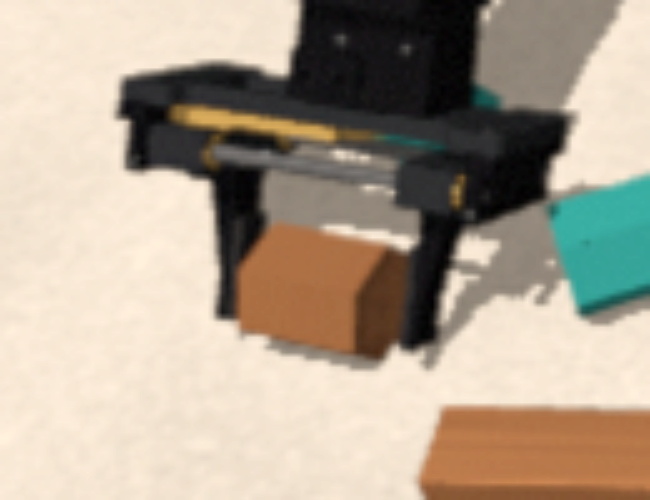

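Request:
{"op": "servo_tool", "data": {
  "moves": "0 0 0 0 0 0 1;0 0 0 0 0 0 1;0 0 0 0 0 0 1;0 0 0 0 0 0 1;0 0 0 0 0 0 1;0 0 0 0 0 0 1"
}}

```text
time_s: 12.15
tool_pos: [0.6, -0.457, 0.0261]
tool_rot: [179.6, -38.0, -23.9]
force: [0.9, -0.5, -0.3]
grip_width: 0.0598
```

```bash
python3 - <<'E'
from h import *
goto([.596,-.455,.023],[180,-38,-24.2])
E
```

```text
t 12.15 dp [-0.0055 -0.0002 -0.0003] w(units) [0.006 0.001 0.009] rows>= 0.1 q [ 10.1  27.1  34.5 113.8 -80.5  22.5  -5.7] F [ 0.9 -0.5 -0.3] g 0.0598
```

Request:
{"op": "servo_tool", "data": {
  "moves": "0.018 0 -0.023 0 0 0 1;0.018 0 -0.023 0 0 0 1;0.018 0 -0.023 0 0 0 1;0.01 0 -0.012 0 -0.2 0 1;0 0 0 0 -0.23 0 1;0 0 0 0 -0.23 0 1;0 0 0 0 -0.23 0 1;0 0 0 0 -0.23 0 1;0 0 0 0 -0.23 0 1;0 0 0 0 -0.23 0 1;0 0 0 0 -0.23 0 1;0 0 0 0 -0.23 0 1;0 0 0 0 0 0 1"
}}

```text
time_s: 13.23
tool_pos: [0.5956, -0.4472, 0.1184]
tool_rot: [-180.0, 23.2, -23.9]
force: [1.1, 0.4, -6.3]
grip_width: 0.06
```

```bash
python3 - <<'E'
from h import *
goto([.59,-.445,.03],[180,22,-24])
d=snap("scene","s4");u,v=proj(d,d["T"],tcpT(__import__('cell').env.get_obs())[:3,3]).astype(int);print(u,v)
c=d["img"][v-60:v+40,u-65:u+65];cv2.imwrite("pics/s4.png",np.clip(cv2.resize(c,None,fx=5,fy=5)*1.6,0,255).astype(np.uint8)[:,:,::-1])
E
```

```text
t 13.23 dp [0.0293 0.0003 0.0836] w(units) [0.001 0.043 0.002] rows>= 2.2 q [ 14.3  60.6  50.   47.1 -32.2 106.7 -64.4] F [ 1.1  0.4 -6.3] g 0.06
152 244
```

View pics/s4.png

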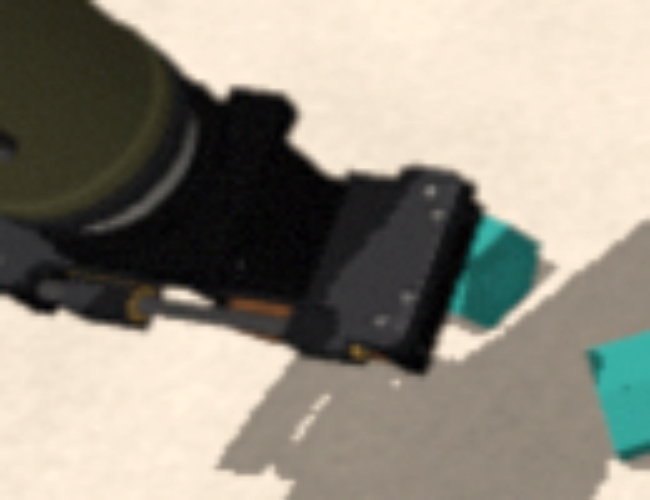

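Request:
{"op": "servo_tool", "data": {
  "moves": "0.0115 0 0.0275 0 0.02 0 1;0.0115 0 0.0275 0 0.02 0 1;0.009 0 0.02 0 0 0 1;0.002 0 0.005 0 0 0 1;0.001 0 0.003 0 0 0 1;0 0 0 0 0 0 1"
}}

```text
time_s: 13.78
tool_pos: [0.5929, -0.4501, 0.0347]
tool_rot: [180.0, 20.6, -24.5]
force: [-0.5, 0.2, -1.5]
grip_width: 0.0596
```

```bash
python3 - <<'E'
from h import *
goto([.5956,-.4472,.0205],[180,22,-24])
E
```

```text
t 13.78 dp [ 0.0062 -0.0038  0.0128] w(units) [-0.006 -0.05  -0.017] rows>= 0.4 q [ 12.2  62.   49.   55.2 -33.7  96.4 -63.4] F [-0.5  0.2 -1.5] g 0.0596
```

Request:
{"op": "servo_tool", "data": {
  "moves": "0.003 0 0.007 0 -0.05 0 1;0.002 0 0.005 0 0 0 1;0.001 0 0.003 0 0 0 1;0 0 0.001 0 0 0 1"
}}

```text
time_s: 14.12
tool_pos: [0.5943, -0.4517, 0.0272]
tool_rot: [179.9, 21.2, -24.6]
force: [0.1, 0.1, -2.3]
grip_width: 0.0595
```

```bash
python3 - <<'E'
from h import *
goto([.5956,-.4472,.0205],[180,22,-24])
E
```

```text
t 14.12 dp [ 0.0018 -0.0046  0.0065] w(units) [-0.003 -0.027 -0.019] rows>= 0.2 q [ 12.8  63.2  48.8  53.9 -33.8  96.9 -63.8] F [ 0.1  0.1 -2.3] g 0.0595
```

Request:
{"op": "servo_tool", "data": {
  "moves": "0.002 0 0.006 0 -0.03 0 1;0.001 0 0.003 0 0 0 1;0 0 0 0 0 0 1"
}}

```text
time_s: 14.37
tool_pos: [0.5945, -0.4522, 0.0201]
tool_rot: [179.8, 21.9, -24.6]
force: [-0.1, -1.0, -1.3]
grip_width: 0.0598
```

```bash
python3 - <<'E'
from h import *
goto([.5956,-.4472,.0205],[180,22,-24])
d=snap("wrist","w3",gain=1.6)
E
```

```text
t 14.37 dp [-0.0012 -0.005  -0.    ] w(units) [-0.002 -0.004 -0.02 ] rows>= 0.1 q [ 13.1  64.1  48.6  53.1 -33.9  97.3 -64. ] F [-0.1 -1.  -1.3] g 0.0598
```

View pics/w3.png

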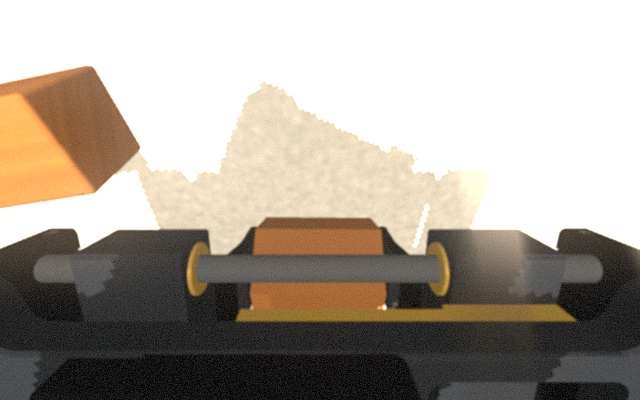

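Request:
{"op": "servo_tool", "data": {
  "moves": "0 0 0 0 0 0 -1;0 0 0 0 0 0 -1;0 0 0 0 0 0 -1;0 0 0 0 0 0 -1;-0.002 0 -0.003 0 0.2 0 -1;0 0 0 0 0.2 0 -1;0 0 0 0 0.2 0 -1;0 0 0 0 0.2 0 -1"
}}

```text
time_s: 15.08
tool_pos: [0.5969, -0.4542, 0.0171]
tool_rot: [179.4, -1.5, -24.1]
force: [0.8, -1.0, -0.2]
grip_width: 0.087
```

```bash
python3 - <<'E'
from h import *
goto([.592,-.451,.024],[180,-38,-24])
E
```

```text
t 15.08 dp [-0.0056 -0.0009 -0.0071] w(units) [0.022 1.274 0.005] rows>= 5.2 q [  3.1  48.3  50.6  81.8 -38.8  66.4 -55.4] F [ 0.8 -1.  -0.2] g 0.087
```

Request:
{"op": "servo_tool", "data": {
  "moves": "-0.002 0 -0.004 0 0.22 0 -1;-0.002 0 -0.002 0 0.22 0 -1;-0.002 0 0 0 0.22 0 -1;0 0 0 0 0.22 0 -1;0 0 0 0 0.22 0 -1;0 0 0 0 0 0 -1"
}}

```text
time_s: 15.58
tool_pos: [0.5878, -0.4487, 0.0245]
tool_rot: [179.2, -33.0, -23.6]
force: [-0.4, 0.7, -1.5]
grip_width: 0.0874
```

```bash
python3 - <<'E'
from h import *
goto([.592,-.451,.024],[180,-38,-24])
E
```

```text
t 15.58 dp [0.0037 0.0004 0.0031] w(units) [0.019 0.175 0.012] rows>= 0.7 q [  7.4  26.9  37.1 112.3 -64.1  24.7 -22.1] F [-0.4  0.7 -1.5] g 0.0874
```

Request:
{"op": "servo_tool", "data": {
  "moves": "0.003 0 0.002 0.01 0.08 0 -1;0 0 0 0 0 0 1;0 0 0 0 0 0 1;0 0 0 0 0 0 1;0 0 0 0 0 0 1;0 0 0 0 0 0 1;0 0 0 0 0 0 1"
}}

```text
time_s: 16.17
tool_pos: [0.5951, -0.4528, 0.0288]
tool_rot: [179.7, -35.2, -23.8]
force: [-0.7, 0.3, -0.7]
grip_width: 0.06
```

```bash
python3 - <<'E'
from h import *
goto([.592,-.451,.024],[180,-38,-24])
E
```

```text
t 16.17 dp [-0.0057 -0.0004  0.0018] w(units) [0.004 0.097 0.006] rows>= 0.4 q [ 10.2  26.3  34.2 112.6 -68.8  23.3 -16.9] F [-0.7  0.3 -0.7] g 0.06
```

Request:
{"op": "servo_tool", "data": {
  "moves": "0.017 0 -0.025 0 0 0 1;0.017 0 -0.025 0 0 0 1;0.017 0 -0.025 0 0 0 1;0.017 0 -0.025 0 -0.23 0 1;0.01 0 -0.03 0 -0.23 0 1;0.01 0 -0.03 0 -0.23 0 1;0.005 0 -0.03 0 -0.23 0 1;0 0 -0.035 0 -0.23 0 1;0 0 -0.035 0 -0.23 0 1;0 0 0 0 -0.23 0 1;0 0 0 0 -0.2 0 1;0 0 0 0 0 0 1"
}}

```text
time_s: 17.17
tool_pos: [0.5737, -0.4348, 0.2852]
tool_rot: [179.4, 15.0, -23.8]
force: [0.5, 0.2, -4.4]
grip_width: 0.06
```

```bash
python3 - <<'E'
from h import *
from cell import env
o=env.get_obs();print(o["tool_pos"],o["tool_rot"])
goto([.56,-.1,.33],[180,25,-4])
d=snap("scene","s5");u,v=proj(d,d["T"],o["tool_pos"]).astype(int);print(u,v)
c=d["img"][v-50:v+50,max(u-65,0):u+65];cv2.imwrite("pics/s5.png",np.clip(cv2.resize(c,None,fx=5,fy=5)*1.6,0,255).astype(np.uint8)[:,:,::-1])
E
```

```text
[ 0.57369362 -0.43481721  0.28516864] [179.38878658  14.96641338 -23.7790319 ]
t 17.17 dp [-0.1541 -0.3008 -0.0084] w(units) [-0.215 -0.343 -0.651] rows>= 8.5 q [ 11.   46.5  52.4  50.1 -28.1 109.1 -63.5] F [ 0.5  0.2 -4.4] g 0.06
136 179
```

View pics/s5.png

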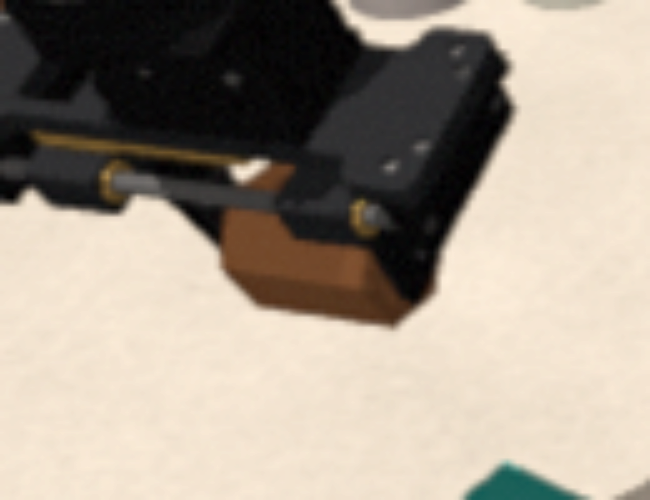

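Request:
{"op": "servo_tool", "data": {
  "moves": "-0.017 -0.033 -0.007 0 0 0 1;-0.017 -0.033 -0.007 0 0 0 1;-0.017 -0.033 -0.007 0 0 0 1;-0.017 -0.033 -0.007 0 0 0 1;-0.017 -0.033 -0.007 0 0 0 1;-0.017 -0.033 -0.007 0 0 0 1;-0.017 -0.033 -0.007 0 0 0 1;-0.017 -0.033 -0.007 0 0 0 1;-0.017 -0.033 -0.007 0 0 0 1;-0.01 -0.034 0 0 0 0 1;-0.01 -0.034 0 0 0 0 1;-0.01 -0.034 0 0 0 0 1"
}}

```text
time_s: 18.22
tool_pos: [0.5724, 0.0002, 0.3847]
tool_rot: [-179.6, 14.2, -25.7]
force: [1.2, 0.4, -1.7]
grip_width: 0.0603
```

```bash
python3 - <<'E'
from h import *
from cell import env
o=env.get_obs();print(o["tool_pos"],o["tool_rot"])
goto([.598,.2255,.33],[180,25,16.3])
E
```

```text
[5.72398024e-01 2.36110827e-04 3.84741584e-01] [-179.55521608   14.16501788  -25.70891759]
t 18.22 dp [-0.059  -0.2135  0.073 ] w(units) [-0.507 -0.367 -1.382] rows>= 6.2 q [ -37.4   23.9   56.9   70.4  -23.2  109.5 -101.4] F [ 1.2  0.4 -1.7] g 0.0603
```

Request:
{"op": "servo_tool", "data": {
  "moves": "-0.01 -0.036 0.003 0 0 0 1;-0.01 -0.036 0.003 0 0 0 1;-0.01 -0.036 0.003 0 0 0 1;-0.01 -0.036 0.003 0 0 0 1;-0.01 -0.036 0.003 0 0 0 1;-0.01 -0.034 0.003 0 0 0 1;0 0 0 -0.06 0 -0.23 1;0 0 0 -0.06 0 -0.23 1;0 0 0 -0.06 0 -0.23 1;0 0 0 -0.06 0 -0.23 1;0 0 0 -0.06 0 -0.23 1;0 0 0 -0.06 0 -0.23 1;0 0 0 0 0 0 1"
}}

```text
time_s: 19.3
tool_pos: [0.5936, 0.236, 0.3864]
tool_rot: [-178.3, 12.3, 17.0]
force: [-0.3, 1.0, -1.3]
grip_width: 0.0596
```

```bash
python3 - <<'E'
from h import *
from cell import env
o=env.get_obs();print(o["tool_pos"],o["tool_rot"])
goto([.598,.2255,.15],[180,20,16.3])
d=snap("wrist","w4",gain=1.5)
d=snap("scene","s6",crop=(330,120,500,300),f=3.3,gain=1.4)
E
```

```text
[0.59356255 0.23603183 0.3864191 ] [-178.31259989   12.25528168   17.01061881]
t 19.3 dp [0.0513 0.0182 0.2303] w(units) [-0.052 -0.27   0.028] rows>= 5.9 q [-48.1  30.3  45.1  58.1 -21.6 111.2 -83.8] F [-0.3  1.  -1.3] g 0.0596
```

View pics/s6.png

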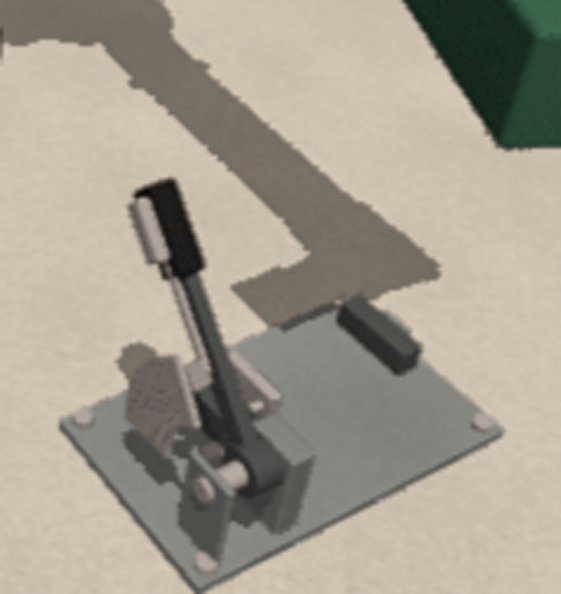

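View pics/w4.png

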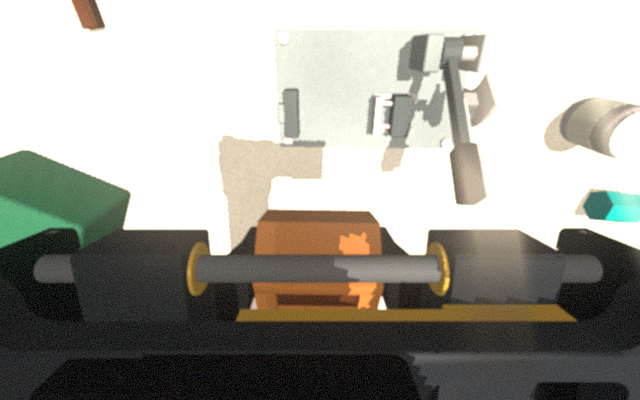

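```bash
python3 - <<'E'
from h import *
d=dict(np.load("w4.npz"));T=d["T"]
c=cv2.resize(np.clip(d["img"][20:220,260:500]*1.1,0,255).astype(np.uint8),None,fx=3.3,fy=3,interpolation=cv2.INTER_CUBIC);cv2.imwrite("pics/w4z.png",c[:,:,::-1])
y=np.radians(16.3);C=np.array([.598,.2255,0]);X=np.array([np.cos(y),np.sin(y),0]);Y=np.array([-np.sin(y),np.cos(y),0])
for a,b,z in [(-.06,.09,.012),(.12,.09,.012),(.12,-.21,.012),(-.06,-.21,.012),(0,.055,.038),(0,-.07,.045)]:
    print((a,b),proj(d,T,C+a*X+b*Y+[0,0,z]).round(1))
E
```

```text
(-0.06, 0.09) [279.3 146.5]
(0.12, 0.09) [272.7  28.8]
(0.12, -0.21) [477.6  29.7]
(-0.06, -0.21) [451.5 148.9]
(0, 0.055) [296.9 115.1]
(0, -0.07) [376.6 117. ]
```

View pics/w4z.png

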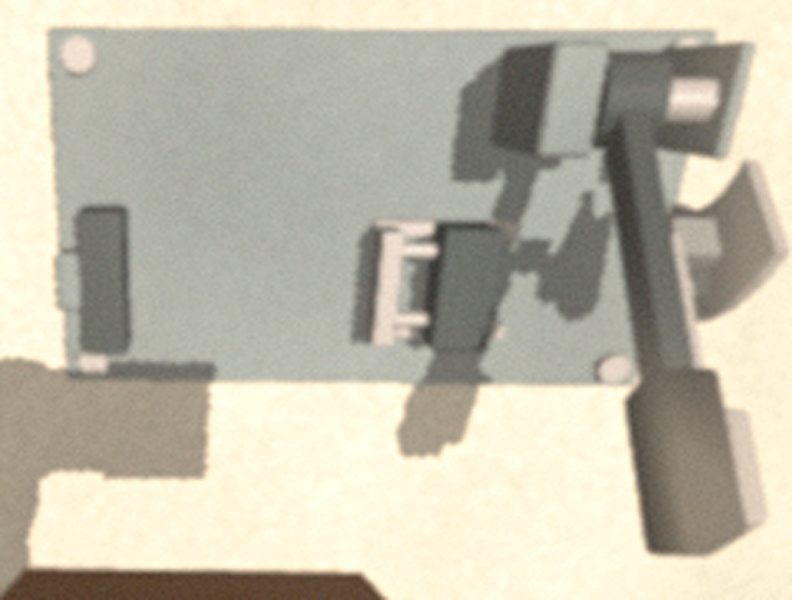

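Request:
{"op": "servo_tool", "data": {
  "moves": "0.008 -0.001 0.036 -0.01 0 0 1;0.008 0.003 0.036 -0.01 0 0 1;0.008 0.003 0.036 -0.01 0 0 1;0.008 0.003 0.036 -0.01 -0.07 0 1;0.008 0.003 0.036 -0.01 -0.07 0 1;0.008 0.003 0.03 0 -0.07 0 1;0 0 0 0 -0.1 0 1;0 0 0 0 0 0 1"
}}

```text
time_s: 20.07
tool_pos: [0.5952, 0.2163, 0.1679]
tool_rot: [-179.7, 20.5, 14.2]
force: [0.1, -0.9, -1.9]
grip_width: 0.0599
```

```bash
python3 - <<'E'
from h import *
from cell import env
o=env.get_obs();print(o["tool_pos"],o["tool_rot"])
goto([.6024,.2268,.036],[180,24.8,16.3])
E
```

```text
[0.59520639 0.21631744 0.16787333] [-179.67752876   20.47221706   14.2368699 ]
t 20.07 dp [ 0.0551 -0.0077  0.1202] w(units) [-0.039 -0.151 -0.066] rows>= 3.3 q [-46.7  39.7  42.5  72.4 -23.5  97.8 -81.4] F [ 0.1 -0.9 -1.9] g 0.0599
```

Request:
{"op": "servo_tool", "data": {
  "moves": "0.012 -0.002 0.025 -0.02 -0.07 -0.03 1;0.012 -0.002 0.025 -0.02 -0.07 -0.03 1;0.012 -0.002 0.025 0 -0.02 0 1;0.009 -0.001 0.02 0 0 0 1;0 0 0 0 0 0 1"
}}

```text
time_s: 20.48
tool_pos: [0.6018, 0.2206, 0.0645]
tool_rot: [179.5, 24.1, 15.0]
force: [-1.6, -0.2, -1.8]
grip_width: 0.0598
```

```bash
python3 - <<'E'
from h import *
goto([.6024,.2268,.036],[180,24.8,16.3])
E
```

```text
t 20.48 dp [ 0.0136 -0.0061  0.0251] w(units) [-0.004 -0.024 -0.043] rows>= 0.7 q [-44.6  48.2  39.7  72.2 -25.6  93.7 -80. ] F [-1.6 -0.2 -1.8] g 0.0598
```

Request:
{"op": "servo_tool", "data": {
  "moves": "0.005 -0.003 0.01 0 -0.02 -0.04 1;0.005 -0.003 0.008 0 0 0 1;0 0 0 0 0 0 1"
}}

```text
time_s: 20.73
tool_pos: [0.6035, 0.2266, 0.0471]
tool_rot: [-180.0, 24.3, 16.0]
force: [0.1, -0.2, -2.4]
grip_width: 0.06
```

```bash
python3 - <<'E'
from h import *
goto([.6024,.2268,.036],[180,24.8,16.3])
d=snap("scene","s7",crop=(350,150,500,290),f=4.2,gain=1.4)
E
```

```text
t 20.73 dp [ 0.0036 -0.0005  0.0105] w(units) [-0.005 -0.018 -0.008] rows>= 0.3 q [-44.4  49.6  38.9  71.9 -26.2  92.7 -79.3] F [ 0.1 -0.2 -2.4] g 0.06
```

View pics/s7.png

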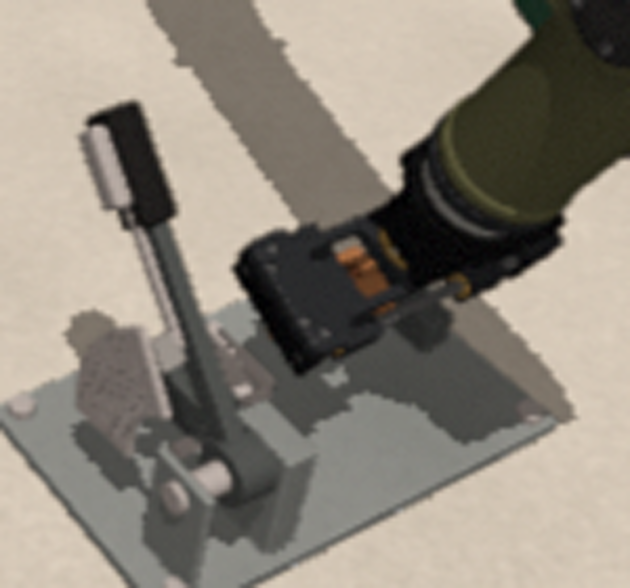

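Request:
{"op": "servo_tool", "data": {
  "moves": "0.002 0 0.005 0 -0.02 0 1;0.001 0 0.003 0 0 0 1;0 0 0 0 0 0 1"
}}

```text
time_s: 21.03
tool_pos: [0.6052, 0.2265, 0.0425]
tool_rot: [-180.0, 24.5, 16.0]
force: [-0.5, 0.1, -0.6]
grip_width: 0.0598
```

```bash
python3 - <<'E'
from h import *
goto([.6024,.2268,.036],[180,24.8,16.3])
E
```

```text
t 21.03 dp [ 0.0003 -0.0011  0.007 ] w(units) [-0.005 -0.009 -0.009] rows>= 0.2 q [-44.1  50.2  38.8  71.4 -26.4  92.8 -79.3] F [-0.5  0.1 -0.6] g 0.0598
```

Request:
{"op": "servo_tool", "data": {
  "moves": "0 0 0.005 0 0 0 1;0 0 0.003 0 0 0 1;0 0 0 0 0 0 1"
}}

```text
time_s: 21.28
tool_pos: [0.6029, 0.2254, 0.0359]
tool_rot: [-180.0, 24.4, 16.0]
force: [0.8, 0.3, -0.7]
grip_width: 0.0599
```

```bash
python3 - <<'E'
from h import *
goto([.6024,.2268,.036],[180,24.8,16.3])
E
```

```text
t 21.28 dp [-0.0001 -0.0014 -0.    ] w(units) [-0.005 -0.015 -0.01 ] rows>= 0.1 q [-44.3  50.1  38.7  72.3 -26.4  91.9 -79.1] F [ 0.8  0.3 -0.7] g 0.0599
```

Request:
{"op": "servo_tool", "data": {
  "moves": "0 0 0 0 0 0 -0.65;0 0 0 0 0 0 -0.65;0 0 0 0 0 0 -0.65;0 0 0 0 0 0 -0.65;0 0 0 0 0 0 -0.65"
}}

```text
time_s: 21.7
tool_pos: [0.6029, 0.2252, 0.0372]
tool_rot: [-180.0, 24.4, 16.0]
force: [0.9, 0.8, 0.8]
grip_width: 0.0713
```

```bash
python3 - <<'E'
from h import *
goto([.6024,.2268,.036],[180,24.8,16.3])
E
```

```text
t 21.7 dp [ 0.0005 -0.0017  0.0011] w(units) [-0.005 -0.015 -0.01 ] rows>= 0.1 q [-44.3  50.1  38.8  72.3 -26.4  91.9 -79.2] F [0.9 0.8 0.8] g 0.0713
```

Request:
{"op": "servo_tool", "data": {
  "moves": "0 0 -0.015 0 0 0 -0.65;0 0 -0.025 0 0 0 -0.65;0 0 -0.03 0 0 0 -0.65;0 0 -0.035 0 0 0 -0.65;0 0 -0.035 0 0 0 -0.65;0 0 -0.035 0 0 0 -0.65;0 0 0 0 0.1 0 -0.65"
}}

```text
time_s: 22.28
tool_pos: [0.674, 0.2475, 0.1993]
tool_rot: [179.8, 21.9, 16.1]
force: [0.5, 0.3, 0.8]
grip_width: 0.0718
```

```bash
python3 - <<'E'
from h import *
d=snap("wrist","w5",gain=1.3)
goto([.598,.2255,.2],[180,0,16.3])
d=snap("scene","s8",crop=(350,150,500,290),f=4.2,gain=1.4)
E
```

```text
t 22.33 dp [-0.0714 -0.0003  0.0277] w(units) [ 0.001  0.762 -0.008] rows>= 3.1 q [-38.6  50.4  39.9  50.  -26.8 109.2 -82.6] F [2.5 0.9 2.5] g 0.0717
```

View pics/w5.png

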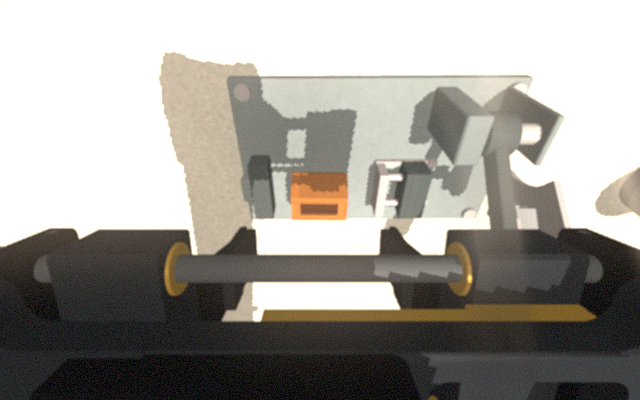

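View pics/s8.png

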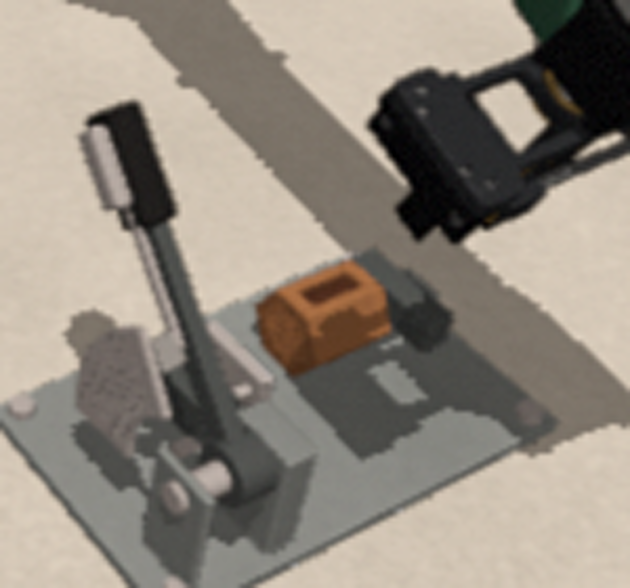

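```bash
python3 - <<'E'
from h import *
y=np.radians(16.3);C=np.array([.598,.2255,0]);X=np.array([np.cos(y),np.sin(y),0]);Y=np.array([-np.sin(y),np.cos(y),0])
d=dict(np.load("w5.npz"));T=d["T"];hsv=cv2.cvtColor(d["img"],cv2.COLOR_RGB2HSV)
c=cv2.resize(np.clip(d["img"][60:240,220:570]*1.0,0,255).astype(np.uint8),None,fx=2.2,fy=2.2,interpolation=cv2.INTER_CUBIC);cv2.imwrite("pics/w5z.png",c[:,:,::-1])
m=((hsv[...,0]<18)&(hsv[...,1]>120)).astype(np.uint8);m[:150]=0;m[228:]=0;m[:,:270]=0;m[:,370:]=0
c=max(cv2.findContours(m,0,2)[0],key=cv2.contourArea);print(cv2.approxPolyDP(c,3,True)[:,0].tolist(),cv2.boundingRect(c))
def cl(p): p=p-C;return np.round([p@X,p@Y,p[2]],4)
for uv in [(292,192),(346,192),(292,219),(347,219),(300,205),(338,205),(300,214),(338,214)]: print(uv,cl(ray(d,T,uv,.064)))
for a,b,z in [(-.06,.09,.012),(.12,.09,.012),(.12,-.21,.012),(-.06,-.21,.012),(.0375,.055,.038),(-.0375,.055,.038),(.029,-.07,.045),(-.029,-.07,.045),(.015,.03,.064),(-.015,.03,.064),(.015,-.03,.064),(-.015,-.03,.064)]:
    print((a,b),proj(d,T,C+a*X+b*Y+[0,0,z]).round(1))
E
```

```text
[[292, 173], [292, 218], [345, 218], [345, 174]] (291, 172, 57, 48)
(292, 192) [0.0224 0.0263 0.064 ]
(346, 192) [ 0.0222 -0.029   0.064 ]
(292, 219) [-0.0141  0.0283  0.064 ]
(347, 219) [-0.0143 -0.0321  0.064 ]
(300, 205) [0.0054 0.0188 0.064 ]
(338, 205) [ 0.0053 -0.0215  0.064 ]
(300, 214) [-0.007   0.0192  0.064 ]
(338, 214) [-0.0071 -0.022   0.064 ]
(-0.06, 0.09) [250.2 219.8]
(0.12, 0.09) [224.2  78.9]
(0.12, -0.21) [534.5  77.7]
(-0.06, -0.21) [475.7 219. ]
(0.0375, 0.055) [265.9 166.3]
(-0.0375, 0.055) [272.5 219.7]
(0.029, -0.07) [383.5 176.2]
(-0.029, -0.07) [377.1 217.8]
(0.015, 0.03) [288.8 197.8]
(-0.015, 0.03) [290.5 219.7]
(0.015, -0.03) [346.5 197.6]
(-0.015, -0.03) [345.  219.5]
```

View pics/w5z.png

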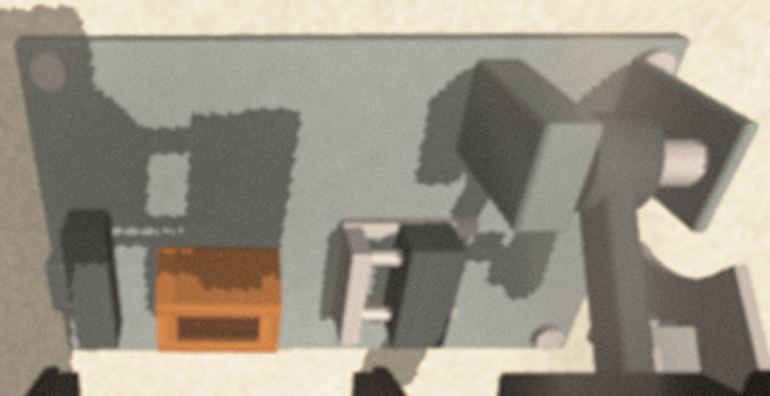

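```bash
python3 - <<'E'
from h import *
y=np.radians(16.3);C=np.array([.598,.2255,0]);X=np.array([np.cos(y),np.sin(y),0]);Y=np.array([-np.sin(y),np.cos(y),0])
B=np.stack([X,Y,[0,0,1]])
def cl(p): return (p-C)@B.T
d=dict(np.load("w4.npz"))
for uv in [(454,47),(446,47),(462,45)]: print("hinge?",cl(ray(d,d["T"],uv,.075)).round(3))
for tag in("scene0","top0"):
    d=dict(np.load(tag+".npz"));T=d["T"]
    P=cl(cloud(d,T).reshape(-1,3)).reshape(400,640,3);v=d["img"].max(2)
    m=(abs(P[...,1]+.15)<.014)&(P[...,2]>.15)&(P[...,2]<.27)&(abs(P[...,0]+.02)<.1)
    k=P[m];vv=v[m]
    mg=m&(v<45);g=P[mg];print(tag,len(k),len(g),"bbox px",np.argwhere(mg).min(0),np.argwhere(mg).max(0))
    print(np.percentile(g,[2,50,98],axis=0).round(3))
    # all upper points fit direction
    u,s,vt=np.linalg.svd(g-g.mean(0),full_matrices=False);print("mean",g.mean(0).round(4),"dir",vt[0].round(3),"n",vt[2].round(3))
d=dict(np.load("scene0.npz"));
c=cv2.resize(np.clip(d["img"][165:255,355:425]*2.2,0,255).astype(np.uint8),None,fx=7,fy=6.5,interpolation=cv2.INTER_CUBIC);cv2.imwrite("pics/lv.png",c[:,:,::-1])
for hx in(.055,):
  for th in(0,.05,.1,.15,.2):
    a=.87-th;print(th,[proj(d,d["T"],C+(hx-r*np.cos(a)-t*np.sin(a))*X-.15*Y+np.array([0,0,.075+r*np.sin(a)-t*np.cos(a)])).round(1).tolist() for r,t in((.208,0),(.208,-.014),(.14,-.014))])
E
```

```text
hinge? [ 0.098 -0.157  0.075]
hinge? [ 0.098 -0.147  0.075]
hinge? [ 0.1   -0.167  0.075]
scene0 529 296 bbox px [175 371] [221 392]
[[-0.045 -0.163  0.156]
 [-0.014 -0.156  0.209]
 [ 0.024 -0.145  0.234]]
mean [-0.0143 -0.1553  0.2065] dir [ 0.645 -0.014 -0.764] n [ 0.659 -0.496  0.565]
top0 307 258 bbox px [151 253] [184 265]
[[-0.058 -0.161  0.154]
 [-0.026 -0.15   0.218]
 [ 0.029 -0.139  0.235]]
mean [-0.0226 -0.15    0.2092] dir [-0.738  0.004  0.675] n [0.471 0.719 0.511]
0 [[369.4, 166.2], [372.5, 165.4], [381.4, 193.7]]
0.05 [[367.2, 167.0], [370.1, 165.9], [379.8, 193.6]]
0.1 [[365.2, 167.8], [367.9, 166.5], [378.2, 193.8]]
0.15 [[363.2, 168.9], [365.8, 167.3], [376.6, 194.1]]
0.2 [[361.4, 170.2], [363.8, 168.4], [375.2, 194.5]]
```

View pics/lv.png

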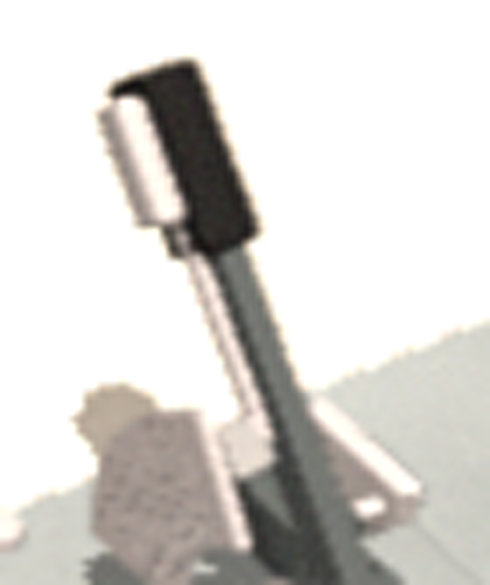

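```bash
python3 - <<'E'
from h import *
from scipy.optimize import least_squares
y=np.radians(16.3);C=np.array([.598,.2255,0]);X=np.array([np.cos(y),np.sin(y),0]);Y=np.array([-np.sin(y),np.cos(y),0])
d=dict(np.load("scene0.npz"));w=dict(np.load("w4.npz"))
def pt(hx,th,r,t,yy=-.15):
    a=.87-th;return C+(hx-r*np.cos(a)-t*np.sin(a))*X+yy*Y+np.array([0,0,.075+r*np.sin(a)-t*np.cos(a)])
# scene: upper-face corners (y=-.138 side): tip (383,174.7), root (392,200.5)
obs=[(d,.208,-.014,-.138,(383.0,174.7)),(d,.14,-.014,-.138,(392,200)),(d,.14,-.014,-.162,(385,203.5)),
 # wrist w4: upper face corners: root left (260+632/3.3,20+397/3)?, root right
 (w,.14,-.014,-.138,(260+640/3.3,20+372/3)),(w,.14,-.014,-.162,(260+716/3.3,20+372/3))]
def f(p): return np.concatenate([proj(c,c["T"],pt(p[0],p[1],r,t,yy))-o for c,r,t,yy,o in obs])
s=least_squares(f,[.09,.05]);print(s.x,s.fun.round(1))
hx,th=s.x
g=pt(hx,th,.178,0);print("grip centre world",g.round(4), "hinge",pt(hx,th,0,0).round(4))
g=pt(hx,.94,.178,0);print("down",g.round(4))
E
```

```text
[0.08928749 0.07919179] [-1.2 -2.3  0.1  0.5 -1.5  0.4  0.8 -0.7 -0.8 -0.4]
grip centre world [0.6056 0.0715 0.2015] hinge [0.7258 0.1066 0.075 ]
down [0.5554 0.0568 0.0626]
```

```bash
python3 - <<'E'
from h import *
goto([.674,.2475,.32],[180,20,16.3])
goto([.642,.082,.31],[180,20,16.3])
E
```

```text
t 22.38 dp [-0.042  -0.0003 -0.1154] w(units) [-0.004  0.078 -0.011] rows>= 3.1 q [-38.6  50.4  39.9  50.3 -26.9 109.3 -82.6] F [-0.1 -0.2  1. ] g 0.0714
t 22.38 dp [-0.1088  0.15   -0.0772] w(units) [-0.004  0.078 -0.011] rows>= 5.0 q [-38.6  50.4  39.9  50.3 -26.9 109.3 -82.6] F [-0.1 -0.2  1. ] g 0.0714
```

Request:
{"op": "servo_tool", "data": {
  "moves": "-0.014 0 -0.034 0 0.08 0 -1;-0.014 0 -0.034 0 0.08 0 -1;-0.014 0 -0.034 0 0.08 0 -1;-0.02 0.03 0 0 0.08 0 -1;-0.02 0.032 0 0 0 0 -1;-0.02 0.032 0.01 0 0 0 -1;-0.01 0.032 0.01 0 0 0 -1;0 0.028 0.01 0 0 0 -1;0 0 0 0 0 0 -1"
}}

```text
time_s: 23.13
tool_pos: [0.6227, 0.0711, 0.2845]
tool_rot: [-179.5, 14.7, 16.2]
force: [0.2, -0.8, -0.4]
grip_width: 0.0866
```

```bash
python3 - <<'E'
from h import *
p=np.radians(12);z=np.array([-np.sin(p)*.96,-np.sin(p)*.28,-np.cos(p)])
g=np.array([.6056,.0715,.2015]);
goto(g+.008*z-.08*z,[180,12,16.3])
d=snap("wrist","w6",gain=1.3)
print(proj(d,d["T"],g))
E
```

```text
t 23.13 dp [ 0.0019 -0.0051  0.0125] w(units) [-0.018  0.095 -0.005] rows>= 0.4 q [-38.6  31.4  46.2  69.8 -17.4 101.5 -69.5] F [ 0.2 -0.8 -0.4] g 0.0866
[312.58436182 201.01368678]
```

View pics/w6.png

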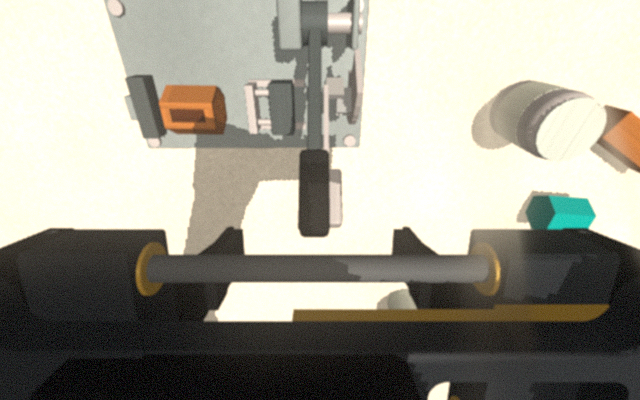

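Request:
{"op": "servo_tool", "data": {
  "moves": "0.001 -0.003 0.025 -0.01 0.03 0 -1;0.001 -0.002 0.025 0 0 0 -1;0 0 0.025 0 0 0 -1;0 0 0.014 0 0 0 -1;0 0 0 0 0 0 -1"
}}

```text
time_s: 23.6
tool_pos: [0.596, 0.0777, 0.1904]
tool_rot: [-179.3, 14.4, 16.4]
force: [0.1, -0.7, -0.2]
grip_width: 0.0871
```

```bash
python3 - <<'E'
from h import *
p=np.radians(13);z=np.array([-np.sin(p)*.96,-np.sin(p)*.28,-np.cos(p)])
g=np.array([.6056,.0715,.2015]);
goto(g+.008*z,[180,13,16.3])
d=snap("scene","s9",crop=(330,120,480,260),f=4.2,gain=1.4)
d=snap("wrist","w7",gain=1.3)
E
```

```text
t 23.6 dp [ 0.0047  0.0086 -0.0047] w(units) [-0.024  0.05   0.003] rows>= 0.3 q [-42.2  30.3  45.4  82.3 -17.3  90.2 -69.8] F [ 0.1 -0.7 -0.2] g 0.0871
```

View pics/s9.png

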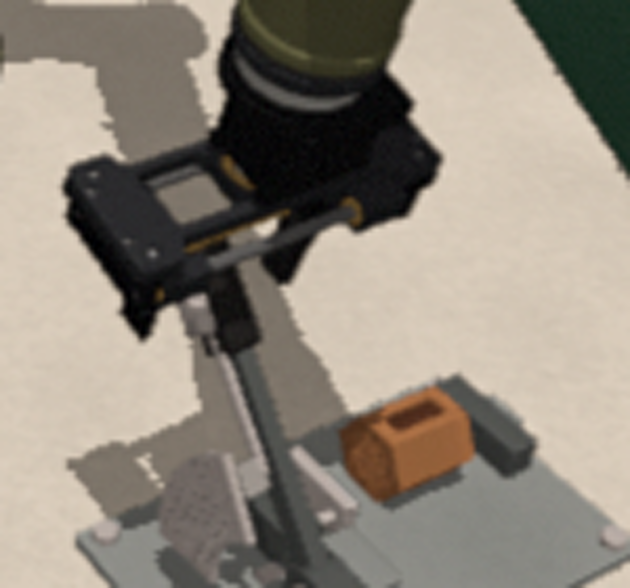

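View pics/w7.png

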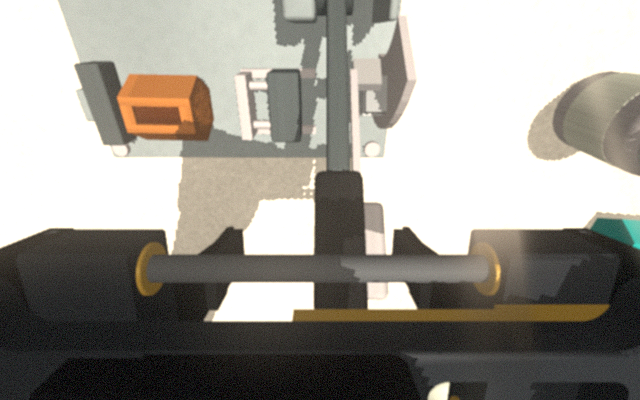

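Request:
{"op": "servo_tool", "data": {
  "moves": "0.003 0.007 -0.004 0 0 0 -1;0.002 0.003 -0.001 0 0 0 -1;0 0 0 0 0 0 -1"
}}

```text
time_s: 23.95
tool_pos: [0.609, 0.0706, 0.1994]
tool_rot: [-179.4, 14.0, 16.6]
force: [-0.8, -0.2, -0.2]
grip_width: 0.0868
```

```bash
python3 - <<'E'
from h import *
p=np.radians(13);z=np.array([-np.sin(p)*.96,-np.sin(p)*.28,-np.cos(p)])
g=np.array([.6056,.0715,.2015]);
goto(g+.008*z,[180,13,16.3])
d=snap("wrist","w8",gain=1.3)
E
```

```text
t 23.95 dp [-0.0033 -0.0018  0.0067] w(units) [-0.02   0.036  0.009] rows>= 0.2 q [-40.8  31.2  45.4  80.  -17.6  91.2 -68.9] F [-0.8 -0.2 -0.2] g 0.0868
```

View pics/w8.png

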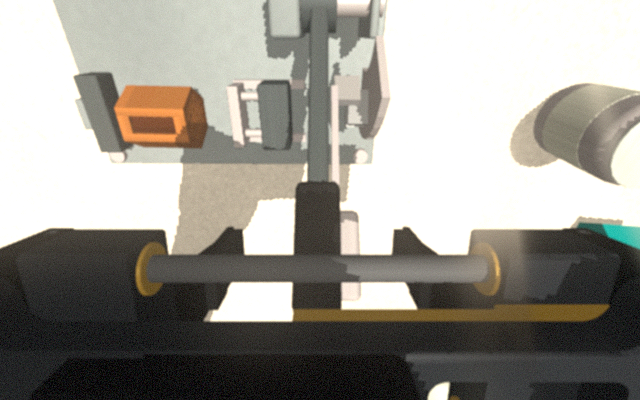

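Request:
{"op": "servo_tool", "data": {
  "moves": "-0.002 0 0.005 -0.01 0 0 -1;0 0 0 0 0 0 1;0 0 0 0 0 0 1;0 0 0 0 0 0 1;0 0 0 0 0 0 1;0 0 0 0 0 0 1;0 0 0 0 0 0 1;0 0 0 0 0 0 1",
  "squeeze": 30
}}

```text
time_s: 24.67
tool_pos: [0.6067, 0.0693, 0.1965]
tool_rot: [-179.7, 13.9, 16.5]
force: [0.0, 0.5, -0.3]
grip_width: 0.0483
```

```bash
python3 - <<'E'
from h import *
p=np.radians(13);z=np.array([-np.sin(p)*.96,-np.sin(p)*.28,-np.cos(p)])
g=np.array([.6056,.0715,.2015]);
goto(g+.008*z,[180,13,16.3])
E
```

```text
t 24.67 dp [-0.0015 -0.0025  0.0032] w(units) [-0.009  0.03   0.007] rows>= 0.1 q [-41.2  30.8  45.6  80.9 -17.2  90.5 -69. ] F [ 0.   0.5 -0.3] g 0.0483
```

Still closing; continue.

Request:
{"op": "servo_tool", "data": {
  "moves": "-0.001 -0.002 0.003 0 0 0 1;0 0 0 0 0 0 1;0 0 0 0 0 0 1;0 0 0 0 0 0 1;0 0 0 0 0 0 1;0 0 0 0 0 0 1;0 0 0 0 0 0 1"
}}

```text
time_s: 25.25
tool_pos: [0.6049, 0.0698, 0.1939]
tool_rot: [-179.9, 13.8, 16.4]
force: [-0.3, 0.0, -0.2]
grip_width: 0.0237
```

```bash
python3 - <<'E'
from h import *
p=np.radians(13);z=np.array([-np.sin(p)*.96,-np.sin(p)*.28,-np.cos(p)])
g=np.array([.6056,.0715,.2015]);
goto(g+.008*z,[180,13,16.3])
E
```

```text
t 25.25 dp [-0.0006 -0.0014  0.0003] w(units) [-0.004  0.027  0.003] rows>= 0.1 q [-41.5  30.6  45.6  81.4 -17.1  90.  -69.2] F [-0.3  0.  -0.2] g 0.0237
```

Request:
{"op": "servo_tool", "data": {
  "moves": "0 0 0 0 0 0 1;0 0 0 0 0 0 1;0 0 0 0 0 0 1"
}}

```text
time_s: 25.5
tool_pos: [0.6049, 0.0698, 0.1938]
tool_rot: [-179.9, 13.8, 16.4]
force: [-0.4, -0.1, 0.1]
grip_width: 0.0242
```

```bash
python3 - <<'E'
from h import *
goto([.6,.07,.2])
d=snap("wrist","w9",gain=1.3)
d=snap("scene","s10",crop=(330,120,480,260),f=4.2,gain=1.4)
E
```

```text
t 25.5 dp [-0.006  -0.0016 -0.0049] w(units) [0. 0. 0.] rows>= 0.2 q [-41.6  30.6  45.6  81.4 -17.1  90.  -69.2] F [-0.4 -0.1  0.1] g 0.0242
```

View pics/w9.png

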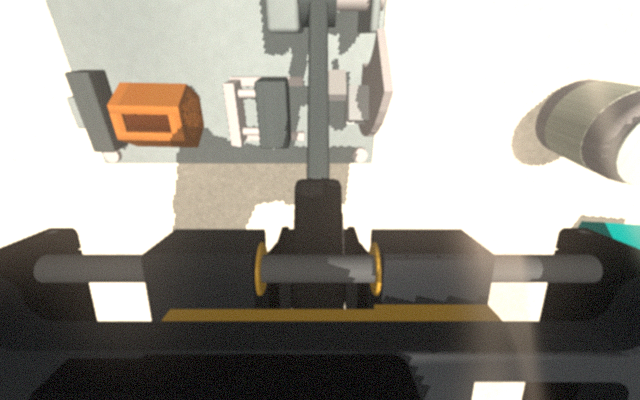

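View pics/s10.png

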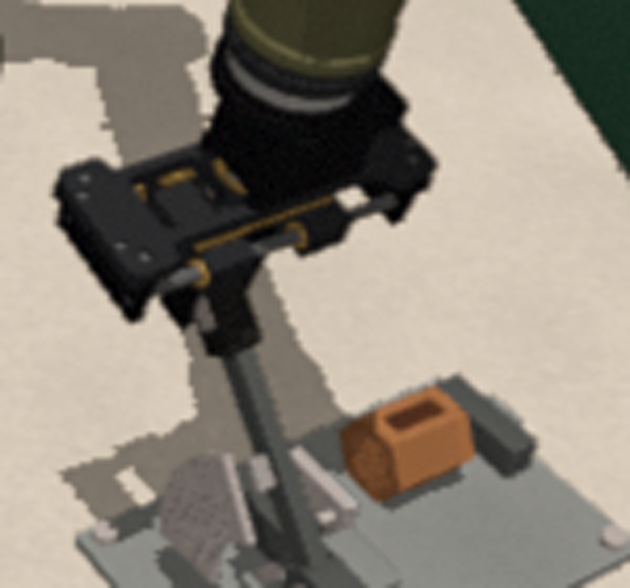

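Request:
{"op": "servo_tool", "data": {
  "moves": "-0.006 0 0.01 0 0.035 0 1;-0.006 0 0.01 0 0.035 0 1;-0.005 0 0.011 0 0.035 0 1;-0.005 0 0.011 0 0.035 0 1",
  "squeeze": 40
}}

```text
time_s: 25.93
tool_pos: [0.5827, 0.0632, 0.1646]
tool_rot: [-179.9, 8.6, 16.5]
force: [0.0, 0.8, 7.8]
grip_width: 0.0241
```

```bash
cat >> h.py <<'E'
def lev(pt=0):
    from cell import env
    y=np.radians(16.3);C=np.array([.598,.2255,0]);X=np.array([np.cos(y),np.sin(y),0]);Y=np.array([-np.sin(y),np.cos(y),0])
    o=env.get_obs();T=tcpT(o);g=T[:3,3]-.008*T[:3,2];q=g-C;cx,cy,cz=q@X,q@Y,q[2]
    dx=.0893-cx;dz=cz-.075;print("grasp clamp",np.round([cx,cy,cz],4),"r",round(np.hypot(dx,dz),4),"theta",round(.87-np.arctan2(dz,dx),3),"pitch",np.round(o["tool_rot"],1),"F",np.round(o["force"],1),"g",round(float(o["grip_width"]),4),"q",np.round(o["qpos"],0),"t",o["time_s"])
E
python3 -c "
from h import *
lev()"
```

```text
grasp clamp [-0.0591 -0.1515  0.1725] r 0.1775 theta 0.289 pitch [-179.9    8.6   16.5] F [0.  0.8 7.8] g 0.0241 q [-45.  25.  47.  92. -16.  80. -70.] t 25.9333
```

Request:
{"op": "servo_tool", "data": {
  "moves": "-0.005 0 0.011 0 0.03 0 1;-0.004 0 0.011 0 0.03 0 1;-0.004 0 0.011 0 0.03 0 1;-0.004 0 0.011 0 0.03 0 1"
}}

```text
time_s: 26.27
tool_pos: [0.5661, 0.0584, 0.1295]
tool_rot: [-179.7, 4.0, 16.6]
force: [-0.4, 0.7, 6.0]
grip_width: 0.0236
```

```bash
python3 -c "
from h import *
lev()"
```

```text
grasp clamp [-0.0769 -0.1515  0.1375] r 0.1776 theta 0.51 pitch [-179.7    4.    16.6] F [-0.4  0.7  6. ] g 0.0236 q [-48.  20.  47. 100. -15.  70. -70.] t 26.2667
```

Request:
{"op": "servo_tool", "data": {
  "moves": "-0.003 0 0.0115 0 0.025 0 1;-0.003 0 0.0115 0 0.025 0 1;-0.002 0 0.012 0 0.025 0 1;-0.002 0 0.012 0 0.025 0 1;-0.001 0 0.012 0 0.02 0 1"
}}

```text
time_s: 26.68
tool_pos: [0.5559, 0.0554, 0.0767]
tool_rot: [-179.4, -0.2, 16.6]
force: [-3.3, 0.1, 5.6]
grip_width: 0.0234
```

```bash
python3 -c "
from h import *
lev()"
```

```text
grasp clamp [-0.0882 -0.1515  0.0846] r 0.1777 theta 0.816 pitch [-179.4   -0.2   16.6] F [-3.3  0.1  5.6] g 0.0234 q [-48.  19.  47. 108. -17.  60. -68.] t 26.6833
```

Request:
{"op": "servo_tool", "data": {
  "moves": "0 0 0.011 0 0.02 0 1;0 0 0.008 0 0.01 0 1;0 0 0.005 0 0 0 1"
}}

```text
time_s: 26.93
tool_pos: [0.5559, 0.0555, 0.0539]
tool_rot: [-179.3, -1.2, 16.6]
force: [-5.5, -0.9, 8.8]
grip_width: 0.0237
```

```bash
python3 -c "
from h import *
lev()"
```

```text
grasp clamp [-0.0883 -0.1515  0.0619] r 0.1781 theta 0.944 pitch [-179.3   -1.2   16.6] F [-5.5 -0.9  8.8] g 0.0237 q [-47.  20.  46. 110. -19.  56. -66.] t 26.9333
```

Request:
{"op": "servo_tool", "data": {
  "moves": "0 0 0.004 0 0 0 1;0 0 0.003 0 0 0 1"
}}

```text
time_s: 27.1
tool_pos: [0.5563, 0.0556, 0.0485]
tool_rot: [-179.2, -1.3, 16.7]
force: [-4.6, -0.6, 9.6]
grip_width: 0.0236
```

```bash
python3 -c "
from h import *
lev()
d=snap('scene','s11',crop=(330,150,480,290),f=4.2,gain=1.4)"
```

```text
grasp clamp [-0.0879 -0.1515  0.0565] r 0.1782 theta 0.974 pitch [-179.2   -1.3   16.7] F [-4.6 -0.6  9.6] g 0.0236 q [-47.  21.  45. 110. -19.  56. -66.] t 27.1
```

View pics/s11.png

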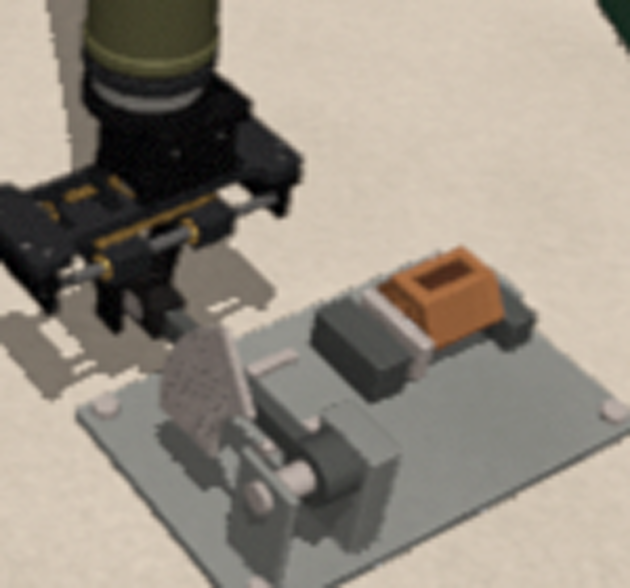

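Request:
{"op": "servo_tool", "data": {
  "moves": "0 0 0.004 0 0 0 1;0 0 0.004 0 0 0 1"
}}

```text
time_s: 27.32
tool_pos: [0.5565, 0.0557, 0.047]
tool_rot: [-178.8, -1.1, 16.8]
force: [-19.0, -1.5, 45.3]
grip_width: 0.0237
```

```bash
python3 -c "
from h import *
lev()"
```

```text
grasp clamp [-0.0876 -0.1515  0.055 ] r 0.1781 theta 0.983 pitch [-178.8   -1.1   16.8] F [-19.   -1.5  45.3] g 0.0237 q [-46.  21.  45. 110. -20.  56. -65.] t 27.3167
```

Request:
{"op": "servo_tool", "data": {
  "moves": "0 0 0 0 0 0 -1;0 0 0 0 0 0 -1;0 0 0 0 0 0 -1;0 0 0 0 0 0 -1;0 0 0 0 0 0 -1;0 0 0 0 0 0 -1"
}}

```text
time_s: 27.82
tool_pos: [0.5568, 0.0529, 0.0487]
tool_rot: [-178.9, -1.2, 16.6]
force: [0.6, -0.6, -1.1]
grip_width: 0.0559
```

```bash
python3 -c "
from h import *
lev()
d=snap('wrist','w10',gain=1.3)"
```

```text
grasp clamp [-0.0881 -0.1543  0.0567] r 0.1784 theta 0.973 pitch [-178.9   -1.2   16.6] F [ 0.6 -0.6 -1.1] g 0.0559 q [-46.  21.  45. 110. -20.  56. -65.] t 27.8167
```

View pics/w10.png

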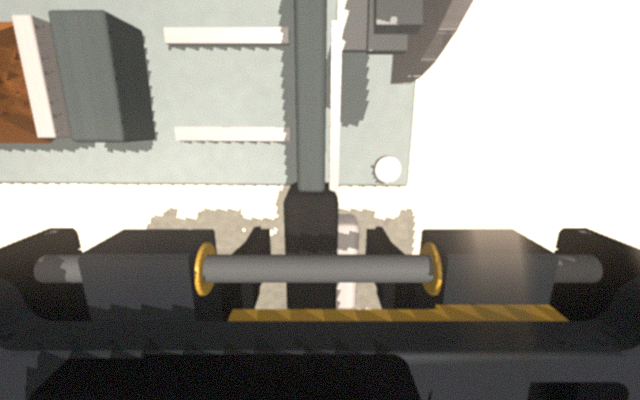

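Request:
{"op": "servo_tool", "data": {
  "moves": "0 0.002 0 0 0 0 -1;0 0 0 0 0 0 -1;0 0 0 0 0 0 -1;0 0 0 0 0 0 -1;0 0 -0.02 0 0 0 -1;0 0 -0.03 0 0 0 -1;0 0 -0.03 0 0 0 -1;0 0 -0.03 0 0 0 -1;0 0 -0.035 0 0 0 -1;0 0 -0.035 0 0 0 -1;0 0 0 0 0 0 -1;0 0 0 0 0 0 -1"
}}

```text
time_s: 28.87
tool_pos: [0.5525, 0.0479, 0.2338]
tool_rot: [-178.7, -0.8, 16.7]
force: [-0.4, 0.3, -0.7]
grip_width: 0.0869
```

```bash
python3 -c "
from h import *
lev()
d=snap('wrist','w11',gain=1.2)
d=snap('scene','s12',crop=(330,150,480,290),f=4.2,gain=1.4)
"
```

```text
grasp clamp [-0.0936 -0.1578  0.2418] r 0.2476 theta 0.131 pitch [-178.7   -0.8   16.7] F [-0.4  0.3 -0.7] g 0.0869 q [-52.   8.  50.  99.  -8.  76. -74.] t 28.8667
```

View pics/w11.png

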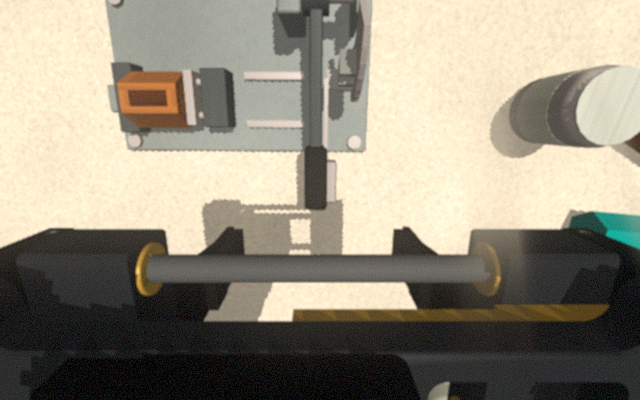

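View pics/s12.png

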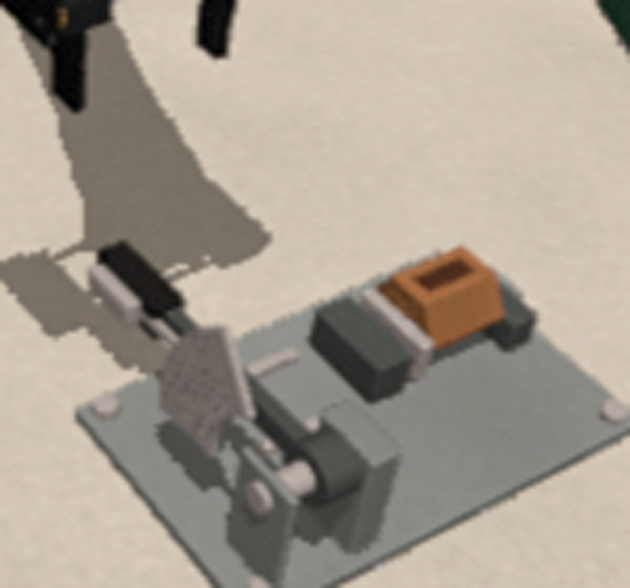

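```bash
python3 - <<'E'
from h import *
y=np.radians(16.3);C=np.array([.598,.2255,0]);X=np.array([np.cos(y),np.sin(y),0]);Y=np.array([-np.sin(y),np.cos(y),0])
d=dict(np.load("w11.npz"));T=d["T"];hsv=cv2.cvtColor(d["img"],cv2.COLOR_RGB2HSV)
# mortise: dark pocket inside orange
m=((hsv[...,0]<18)&(hsv[...,1]>120)&(hsv[...,2]<95)).astype(np.uint8);m[:85]=0;m[112:]=0;m[:,:118]=0;m[:,178:]=0
c=max(cv2.findContours(m,0,2)[0],key=cv2.contourArea);r=cv2.minAreaRect(c);print(r)
b=np.array([ray(d,T,u,.062) for u in cv2.boxPoints(r)])-C
print(np.c_[b@X,b@Y].round(4),"centre",(b@X).mean().round(4),(b@Y).mean().round(4))
# grip top height
P=cloud(d,T);print("grip top",P[165:200,310:322].reshape(-1,3).mean(0).round(4))
t=dict(np.load("top0.npz"))
d2=snap("top","t2")
dd=np.abs(d2["img"].astype(int)-t["img"]).sum(2)
for n,(u,v) in dict(tin=(358,144),glue=(358,284),off=(414,146),d1=(405,189),d2=(442,230)).items(): print(n,dd[v-15:v+15,u-15:u+15].mean().round(1))
E
```

```text
((147.0, 97.5), (13.0, 36.0), 90.0)
[[ 0.0053  0.0431]
 [ 0.0055  0.0053]
 [-0.0074  0.0069]
 [-0.0076  0.0451]] centre -0.001 0.0251
grip top [0.5583 0.056  0.0776]
tin 27.1
glue 22.6
off 19.9
d1 20.7
d2 21.3
```

```bash
python3 -c "
from cell import env
print(env.sign_off())"
```

```text
the job is handed in; nothing more can be done
None
```

I rolled the hub two faces in the gripper, one regrasp per face, until the mortise was on top. I then set it on the bed and let go. With the button pinched in, I swung the lever down until it hit its stop, opened the fingers and backed away. The job was handed in at about 29 s of the 66 s allowed; no verdict was reported.

**Last checks:**
- **Hub:** the mortise is up. The hub is square against the stop with the jaw plate on it, at 25.1 mm towards the stop and 1 mm off the bed's middle line. Its height and the jaw's pressing force were not measured.
- **Lever:** it stayed down after I let go. The grip's height puts the angle at about 0.94 rad, which is the stop. Estimated from the arm's pose, the angle read 0.97–0.98 rad, probably because the fingers had slipped slightly on the grip.
- **Button:** it looks out in both the wrist and scene views.
- **Bystanders:** around the tin, glue bottle and offcut, the before and after top pictures differ only by an even, low level of noise. They do not appear to have moved.

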